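# Walk the plate warmer home under the shelf and pull out its drawer

## Robot

A 7-joint arm with a two-finger parallel gripper is mounted at the origin on the work surface. World frame = base frame: x ahead of the robot, y to its left, z up, the work surface at z = 0. Lengths are in m, angles in rad, forces in N, time in s.
With the tool pointing down it reaches from about 0.35 to 0.9 m from the base axis. Payload 8.1 kg.
Tool frame: the origin (TCP) lies midway between the tips of the shut fingers; the grasp point (between the pads) lies 19 mm behind it; z points along the fingers, y is the line along which they close (so a half turn about z gives the same grasp; the last joint's range is limited). The gripper opens to 92 mm and grips with 3 to 60 N. Pads are 19 mm wide; open, the fingers measure 130 mm over their backs; the gripper's body (75 mm by 190 mm) begins 47 mm behind the grasp point.
Start: joints at [-1.39, 0.434, 0.025, 1.573, -0.012, 1.134, -0.075], TCP at [0.175, 0.6, 0.227] pointing down, gripper open.
Joint ranges: [-2.62, 2.62], [-0.44, 2.09], [-1.27, 1.32], [0.08, 2.57], [-1.32, 4.46], [0.12, 2], [-2.74, 2.74]. Speed limits (rad/s): [2.22, 2.22, 3.01, 3.01, 3.14, 3.14, 3.14].

## Interface

Orientations are given as a rotation vector (axis times angle).
In Python, from cell import arm gives the robot as it stands.
- The arm moves only by the tool carry_out, never from a script. Its arguments are lists of equal length, an entry for each row: "claw": the finger opening in cm, from 0 to 9.18; "delta_pos": the shift along the tool's x, y, z in cm, a list of three; "angular": the turn, a rotation vector about the tool's x, y, z in rad, a list of three. In form: {"claw": [claw, ...], "delta_pos": [[dx, dy, dz], ...], "angular": [[ax, ay, az], ...]}. A call has 1 to 20 rows; each row shifts and turns the commanded pose from where the row before left it, along the tool's axes as they then stand; what a row does not reach is not made up. A row lasts 1/10 s, in which the tool goes at most 50 mm and 8.59 degrees, less where a joint would pass 70% of its speed; a pose out of reach is approached as far as the arm can. A call with a gripper value outside its range is refused whole. The fingers move at their own pace and stop on an object; "force" is the grip in N (left out, the last holds). Time passes only in rows, so rows that do not move let the fingers close. It gives the time, the measured TCP pose, the force, the opening and the grip force at its end, in the units of the state.
- arm.observe(): the state, without advancing time (a new reading comes with each control period).
- arm.get_image(name): name is "scene" or "top"; returns a dict with "frame" (400x640x3 uint8, red, green, blue), "mtx" (3x3 intrinsics, pixels), "dist" ([k1, k2, p1, p2, k3] as OpenCV has them; the pictures are not rectified), "T" (4x4, takes a point from camera to world coordinates). Camera axes: x right, y down, z forward; pixel columns grow to the right and rows downward; lengths in m; the calibration is good to about 2 mm. A picture is of the moment at which its call begins. There is no depth.
- arm.sign_off(): hands the job in; it is judged then, once.
Trained networks look in a picture, given as the dict that the camera call returned (one of the last four; its "shot" number tells which), for a name from the list of things; names that differ only in an ending like _2 or _b are one class to them, and where a whole thing is asked for, a point or a joint stands for the part that bears it (a point fixed in the world has none). Each returns a list of dicts, best first, with "conf" (0 to 1); they miss things now and then, are a little off and sometimes report something else, mostly with a low value. They report only what shows in the picture. A call takes as long as a camera call.
- arm.look_for(label, picture): "centre" ([column, row] as shares, 0 to 1, of the picture: columns of its width, rows of its height, amid what is visible of it).
- arm.trace(label, picture): "region" (400x640 bool, what is visible of it) and "centre" ([column, row] as shares, 0 to 1, of the picture: columns of its width, rows of its height, amid what is visible of it).
- arm.place_of(label, picture): "centre" ([column, row] as shares, 0 to 1, of the picture: columns of its width, rows of its height: a listed point, or the origin of a listed thing).
The state is a dict: "clock": time; "joints": joint angles; "dq": joint speeds; "joint_efforts": joint torques, N m; "position": TCP position; "ee_rot": TCP orientation; "force": force on the tool from outside, world axes, zero at the start; "ft_torque": the same for the moment, N m; "width": opening from 0.0 (shut) to 1.0 (fully open); "gripper_force": force on a finger pad.
Only numpy, scipy, OpenCV 4.12 (cv2) and the standard library are available. Lean on these libraries where they do the work, as an engineer would, in place of code of your own. Each camera call takes 0.05 s, during which the arm holds its last target. There are 200 camera calls.

## Task

Walk the heavy plate warmer back under the bench shelf by pushing on the bare steel of its two front corners in turn, until its back stands squarely against the shelf's foot bar, between the uprights; don't ram it, don't tip it, and keep off its drawer until it is home. Then take the drawer's pull and draw the drawer gently out to its stop, ready for a plate, without dragging the warmer off the bar, and let go. Leave the bottles and the other things on the bench where they are.

Things in the scene. Friction and masses are not known exactly. Their poses are not given: they have to be found in the camera images.
- warmer: Plate warmer: heavy white steel box, 200 deep (x), 230 wide (y), 100 high, on four 8 mm rubber feet at x +-82, y +-97. About 2.2 kg (+-20% a run), left (+y) half a little heavier; friction on the bench about 0.6 (varies): sliding all of it takes 8 to 18 N. Origin: on the bench under its middle; its x points from front (robot side, -100) to back (+100), z up; yawed at the start
- front_left (a point): Middle of the bare flat steel of the warmer's left (+y) front corner, at (-100, 93.5, 45) mm in its frame. The steel is 43 mm wide (|y| 72 to 115) and 8 to 100 mm high. A push here swings the left side ahead and the right lags; the warmer's middle gains half to two thirds of the push, and the pushed corner also shifts outward by a quarter of it
- front_right (a point): The same at its right (-y) front corner, at (-100, -93.5, 45) mm in the warmer's frame; the 43 mm wide bare steel of this corner swings the right side ahead when pushed. A fingertip that bears down while pushing (the pads are rubber) presses the feet onto the bench and the warmer drags much harder: let the push rise by a few millimetres instead
- rear_left (a point): Left back corner of the warmer, at (100, 115, 20) mm in its frame; home when at x = 0 in the shelf's frame
- rear_right (a point): Right back corner of the warmer, at (100, -115, 20) mm in its frame; home when at x = 0 in the shelf's frame
- drawer: The warmer's grey plate drawer, shut at the start; its frame is the warmer's when shut. Front panel 140 wide, 14 to 100 mm above the bench, 8 mm proud of the steel (its face at x = -108). Slides out along the warmer's -x by 90 mm to a hard stop, against about 1.5 N of friction, and stays where left. Pulling over 8 N at the stop may drag the warmer
- pull (a point): Middle of the drawer's pull: an upright grey fin in the middle of the drawer front, 12 mm thick (y), 38 mm long (x from -146 to -108 in the warmer's frame when shut), 56 to 86 mm above the bench; this point at (-127, 0, 71). Pinch it across its 12 mm with the tool leaning forward
- shelf: Steel bench shelf, fixed. Origin: on the bench, middle of the front face of its foot bar, the warmer's back stop (430 long in y, 40 high, x = 0 to 30 mm); x points away from the robot (yaw up to 0.12 rad), z up. Uprights 25 mm square at y = +-205, x = 5 to 30, 370 high. Its wire deck hangs out over the warmer's place: see deck_edge
- deck_edge (a point): Middle of the wire deck's front edge (10 mm bar, 410 long in y), at (-235, 0, 200) mm in the shelf's frame; underside of the deck 195 mm above the bench. The warmer's front is at x = -200 when home, 40 mm in under the deck: an upright tool cannot follow it; one leaning forward (fingers down and away from the robot) by 25 to 40 degrees can
- amber_bottle: Bystander: reagent bottle of brown glass, 70 mm diameter, 145 mm high, about 0.45 kg. It and the clear bottle stand one on each side of the warmer's way, in either order. Origin: centre of its underside. Leave it where it is
- clear_bottle: Bystander: reagent bottle of clear glass, 70 mm diameter, 145 mm high, about 0.4 kg. It and the brown bottle stand one on each side of the warmer's way, in either order. Origin: centre of its underside. Leave it where it is
- beaker: Bystander: glass beaker, 72 mm diameter, 85 mm high. Stands on the bench to the left (+y). Origin: centre of its underside. Leave it where it is
- well_plate: Bystander: white 96-well plate lying flat, 128 x 86 x 14 mm. On the bench well to the left of the warmer. Origin: centre of its underside. Leave it where it is
- tip_box: Bystander: clear pipette-tip box with grey lid, 120 x 85 mm, 62 mm high. On the bench to the right (-y). Origin: centre of its underside. Leave it where it is
- vial_rack: Bystander: white rack with ten small vials, 130 x 70 mm, 50 mm high. On the bench well to the right. Origin: centre of its underside. Leave it where it is

How it is judged:
On the way, in this order (a step that is already met when the one before it is completed fails the run):
1. the warmer has been walked home: both back corners within 8 mm of the foot bar, between the uprights, its drawer still shut (x of each of rear_left, rear_right in the frame of shelf above -0.008 m and y of warmer in the frame of shelf between -0.06 and 0.06 m and x of pull in the frame of warmer above -0.142 m), for 0.2 s.
2. the drawer is out to its stop (at least 84 of its 90 mm) (x of pull in the frame of warmer below -0.211 m), for 0.2 s.
At the end, for the whole second after the job is handed in: The warmer stands still and level with both back corners within 8 mm of the foot bar and its middle within 60 mm of the shelf's middle line, the drawer is out by at least 84 of its 90 mm and at rest, and nothing is held (x of each of rear_left, rear_right in the frame of shelf above -0.008 m and y of warmer in the frame of shelf between -0.06 and 0.06 m and x of pull in the frame of warmer below -0.211 m and angle between warmer's own z axis and vertical below 0.03 rad and linear speed of each of warmer, drawer below 0.01 m/s); the robot touches nothing.
It fails at once if the drawer was touched (over 2 N) while the warmer was not home (back corners within 10 mm of the bar) (contact force between any of the arm, the fingers and drawer above 2 N and not (x of each of rear_left, rear_right in the frame of shelf above -0.01 m and y of warmer in the frame of shelf between -0.06 and 0.06 m)).
It fails at once if the warmer was rammed against the shelf (over 80 N) (contact force between warmer and shelf above 80 N).
It fails at once if the warmer was tipped or lifted (over 0.12 rad, or 15 mm) (angle between warmer's own z axis and vertical above 0.12 rad or height (world z) of warmer above 0.015 m).
It fails at once if a bottle or another thing on the bench was moved over 20 mm or tipped over 0.3 rad (distance of any of amber_bottle, clear_bottle, beaker, well_plate, tip_box, vial_rack from where it was at the start of the episode above 0.02 m or angle between any of amber_bottle, clear_bottle, beaker, well_plate, tip_box, vial_rack's own z axis and vertical above 0.3 rad).
It also fails if it takes over 69 s, if anything falls off the work surface, if the arm or the gripper's body presses on something with over 40 N, if the wrist force passes 120 N, or if a joint passes its speed limit or range.

## Working session

There is one attempt and no reset: what is moved stays moved. The work goes in short steps, Python scripts to look and compute and a tool call to move; the robot and the scene stay as the last step left them, time stands still between calls to the robot, and variables do not carry over. Pictures are saved under pics/ and viewed, at most 10 in all, crops included, and the job is handed in when it is done.

Besides the shell and the picture viewer there is one more tool, called as name(argument=value, ...), one argument or row to a line, values as JSON. carry_out: Moves the arm, as the interface text tells. Its arguments: {"type":"object","properties":{"claw":{"type":"array","items":{"type":"number"}},"delta_pos":{"type":"array","items":{"type":"array","items":{"type":"number"}}},"angular":{"type":"array","items":{"type":"array","items":{"type":"number"}}},"force":{"type":"number"}},"required":["claw","delta_pos","angular"]}

```bash
mkdir -p pics; ls
cat > h.py <<'E'
import numpy as np, cv2
from cell import arm
from scipy.spatial.transform import Rotation as R
def ray(im,c):
    px=np.array([[[c[0]*640,c[1]*400]]],float)
    u=cv2.undistortPoints(px,np.array(im['mtx']),np.array(im['dist']))[0,0]
    T=np.array(im['T']); return T[:3,3],T[:3,:3]@np.array([u[0],u[1],1])
def onz(im,c,z):
    o,d=ray(im,c); return o+d*(z-o[2])/d[2]
def proj(im,P):
    T=np.linalg.inv(np.array(im['T'])); P=np.atleast_2d(P)
    r,_=cv2.Rodrigues(T[:3,:3]); p,_=cv2.projectPoints(P.astype(float),r,T[:3,3],np.array(im['mtx']),np.array(im['dist'])); return p[:,0]
H=dict(warmer=0,front_left=.045,front_right=.045,rear_left=.02,rear_right=.02,pull=.071,shelf=0,deck_edge=.2,amber_bottle=0,clear_bottle=0,beaker=0,tip_box=0,drawer=0)
def look(names,cams=('top','scene')):
    out={}
    for c in cams:
        im=arm.get_image(c)
        for n in names:
            r=arm.place_of(n,im)
            if r: out[c,n]=onz(im,r[0]['centre'],H[n]); print(c,n,round(r[0]['conf'],2),out[c,n].round(4),(np.array(r[0]['centre'])*[640,400]).round(1))
            else: print(c,n,'none')
        out[c]=im
    return out
E
python3 - <<'E'
from h import *
o=look(list(H))
for c in('top','scene'):
    cv2.imwrite(f'pics/{c}0.png',o[c]['frame'][:,:,::-1]); print(c,np.array(o[c]['T']).round(3).tolist())
s=arm.observe();print({k:np.round(v,3).tolist() for k,v in s.items()})
E
```

```text
pics
top warmer 0.59 [ 0.545  -0.0396  0.    ] [333.  211.5]
top front_left 0.8 [0.4421 0.0603 0.045 ] [300.9 242.2]
top front_right 0.92 [ 0.4562 -0.134   0.045 ] [363.1 239. ]
top rear_left 0.72 [ 0.6279 -0.2484  0.02  ] [397.6 187. ]
top rear_right 0.74 [ 0.7692 -0.0438  0.02  ] [335.6 143.5]
top pull 0.47 [ 0.423  -0.0383  0.071 ] [332.6 249. ]
top shelf 0.79 [ 0.7664 -0.0422  0.    ] [334.9 145.9]
top deck_edge 0.9 [ 0.532  -0.0215  0.2   ] [328.7 208.9]
top amber_bottle 0.55 [0.5866 0.1724 0.    ] [268.8 197.5]
top clear_bottle 0.89 [ 0.6184 -0.2448  0.    ] [395.4 190.8]
top beaker 0.57 [0.5217 0.2342 0.    ] [249.  216.8]
top tip_box 0.78 [ 0.451  -0.3081  0.    ] [415.2 242.2]
top drawer none
scene warmer 0.58 [ 0.5479 -0.0408  0.    ] [312.4 234.2]
scene front_left none
scene front_right 0.77 [ 0.4616 -0.1247  0.045 ] [284.3 243.8]
scene rear_left none
scene rear_right 0.86 [ 0.6549 -0.1358  0.02  ] [344.6 252.8]
scene pull 0.44 [ 0.4336 -0.042   0.071 ] [277.5 219.3]
scene shelf 0.92 [ 0.7766 -0.0453  0.    ] [379.7 236.5]
scene deck_edge 0.88 [ 0.5413 -0.0136  0.2   ] [31
[... 184 characters left out ...]
0.7]
scene tip_box 0.71 [ 0.4458 -0.2965  0.    ] [275.1 297.4]
scene drawer none
top [[0.021, -0.989, 0.147, 0.415], [-1.0, -0.022, -0.006, 0.0], [0.009, -0.147, -0.989, 1.285], [0.0, 0.0, 0.0, 1.0]]
scene [[1.0, 0.019, -0.019, 0.592], [0.027, -0.691, 0.722, -0.998], [0.001, -0.723, -0.691, 1.069], [0.0, 0.0, 0.0, 1.0]]
{'clock': 1.4, 'joints': [-1.39, 0.435, 0.025, 1.573, -0.012, 1.134, -0.075], 'dq': [-0.0, -0.001, -0.0, 0.0, 0.001, -0.002, 0.001], 'joint_efforts': [-0.0, -66.767, 0.984, -31.48, -0.061, 0.033, 0.0], 'position': [0.175, 0.6, 0.227], 'ee_rot': [-0.444, -3.11, -0.0], 'force': [0.015, -0.372, 0.949], 'ft_torque': [-0.008, -0.026, -0.003], 'gripper_force': 0.0, 'width': 1.001}
```

```bash
ls pics
```

```text
scene0.png
top0.png
```

View pics/top0.png

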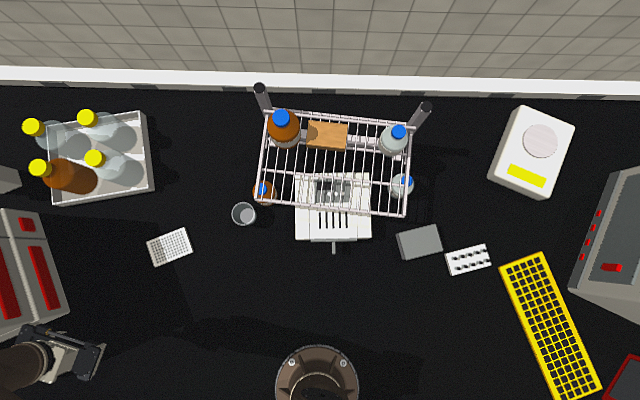

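View pics/scene0.png

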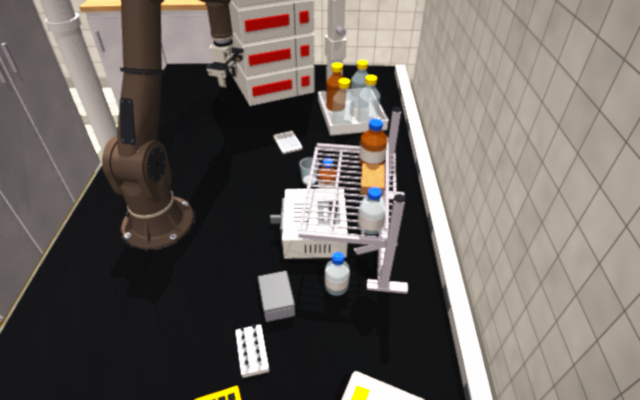

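The top view shows the warmer front edge at about (296,240)–(371,238) px, with the pull at (333,249). The deck edge runs from (257,202) to (405,216). The amber bottle is left of the warmer's way at (264,190), and the clear one is right at (402,185). Next I'll refine these and check which leaning tool poses clear the bottles.

```bash
cat > s.py <<'E'
from h import *
tri=lambda a,b:np.linalg.lstsq(np.vstack([np.eye(3)-np.outer(d,d)/(d@d) for o,d in(a,b)]),np.hstack([(np.eye(3)-np.outer(d,d)/(d@d))@o for o,d in(a,b)]),rcond=None)[0]
if __name__=='__main__':
    ims={c:arm.get_image(c) for c in('top','scene')}
    for n in('amber_bottle','clear_bottle','beaker','tip_box'):
        rs={}
        for c in ims:
            r=arm.trace(n,ims[c])
            for q in r[:2]:
                ys,xs=np.where(q['region']);print(c,n,round(q['conf'],2),'bbox',xs.min(),xs.max(),ys.min(),ys.max(),len(xs))
    im=ims['top']
    for nm,px,z in[('FLtop',(295.5,240),.1),('FRtop',(371.5,238),.1),('deckL',(256.5,202),.2),('deckR',(405,216),.2)]:
        print(nm,onz(im,(px[0]/640,px[1]/400),z).round(4))
    f=im['frame'][:,:,::-1]
    v=np.vstack([cv2.resize(f[170:260,240:420],(800,400),interpolation=cv2.INTER_CUBIC)])
    cv2.imwrite('pics/c1.png',v)
    cv2.imwrite('pics/c2.png',cv2.resize(ims['scene']['frame'][120:310,250:430,::-1],(568,600),interpolation=cv2.INTER_CUBIC))
E
python3 s.py
```

```text
top amber_bottle 0.75 bbox 252 277 181 205 306
top amber_bottle 0.36 bbox 295 371 172 253 4357
scene amber_bottle 0.92 bbox 319 337 159 187 407
top clear_bottle 0.67 bbox 387 413 174 197 299
scene clear_bottle 0.94 bbox 325 349 251 295 864
scene clear_bottle 0.38 bbox 271 347 188 257 3785
top beaker 0.67 bbox 231 256 202 224 477
scene beaker 0.82 bbox 301 318 158 183 286
top tip_box 0.85 bbox 397 441 224 258 1146
scene tip_box 0.85 bbox 258 295 271 321 1446
scene tip_box 0.29 bbox 271 347 189 258 3635
FLtop [0.4471 0.074  0.1   ]
FRtop [ 0.4579 -0.1533  0.1   ]
deckL [0.5467 0.1791 0.2   ]
deckR [ 0.5168 -0.2329  0.2   ]
```

View pics/c1.png

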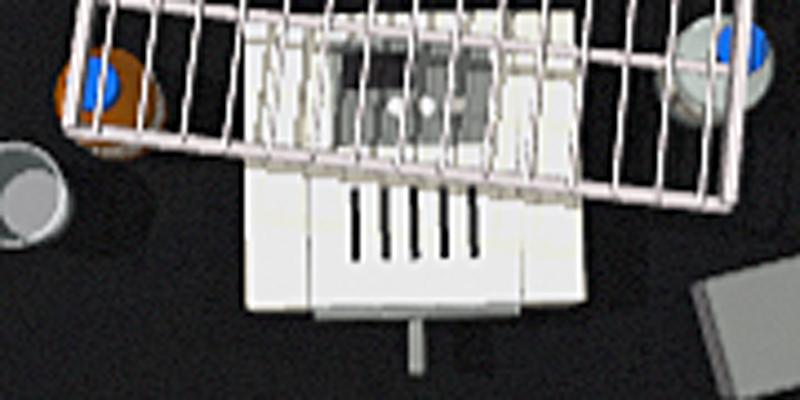

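View pics/c2.png

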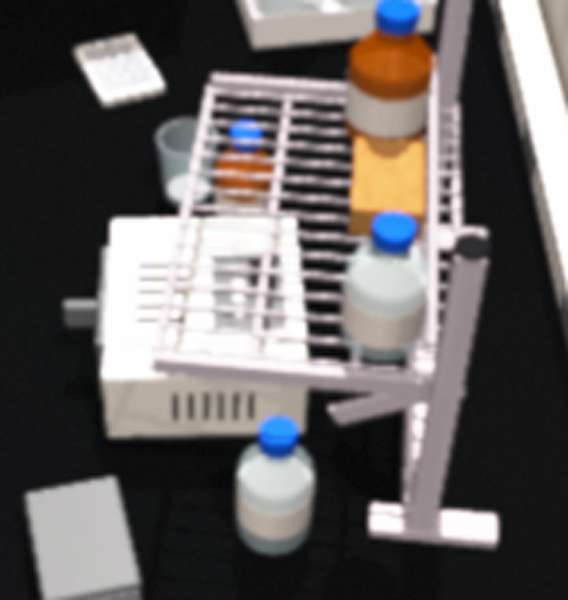

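The crops match the geometry. Warmer yaw is about +0.05 and shelf yaw about -0.07. The amber cap is at about (262,188) px in the top view and the clear cap at about (407,180) px. Next I'll search for tool poses that stay clear when each corner is home.

```bash
cat > c.py <<'E'
from s import *
import itertools
ims={c:arm.get_image(c) for c in('top','scene')}
g=lambda c,u,v:ray(ims[c],(u/640,v/400))
A=tri(g('top',262,188.5),g('scene',327.6,161));C=tri(g('top',407,180.1),g('scene',338.1,257.1));print('caps',A.round(4),C.round(4))
print('caps at z.145',onz(ims['top'],(262/640,188.5/400),.14).round(3),onz(ims['top'],(407/640,180.1/400),.14).round(3))
ys=-.0724;S=np.array([.768,-.043,0]);Rs=R.from_euler('z',ys)
def box(lo,hi,n=(6,12,12)):
    return np.array(list(itertools.product(*[np.linspace(l,h,k) for l,h,k in zip(lo,hi,n)])))
def bd(p,lo,hi):
    q=np.maximum(np.array(lo)-p,p-np.array(hi)); return (np.linalg.norm(np.maximum(q,0),axis=1)+np.minimum(q.max(1),0)).min()
def cd(p,c,r,h):
    q=np.stack([np.hypot(p[:,0]-c[0],p[:,1]-c[1])-r,p[:,2]-h],1); return (np.linalg.norm(np.maximum(q,0),axis=1)+np.minimum(q.max(1),0)).min()
body=np.vstack([box((-.0375,-.095,-.2),(.0375,.095,-.066)),box((-.045,-.045,-.35),(.045,.045,-.2))])
def ev(side,psi,th,phi,w,fs,z):
    # tool: z fwd-down; x fwd-up?; shelf frame
    Rt=R.from_euler('z',psi)*R.from_matrix(np.array([[np.cos(th),0,np.sin(th)],[0,-1,0],[np.sin(th),0,-np.cos(th)]]))*R.from_euler('z',phi)
    F={s:box((-.0095,s*w/2 if s>0 else -w/2-.019,-.066),(.0095,w/2+.019 if s>0 else -w/2,0),(3,3,6)) for s in(1,-1)}
    push=Rt.apply(F[fs]) if w>0.001 else Rt.apply(np.vstack([F[1],F[-1]]))
    i=push[:,0].argmax(); mx=push[:,0].max(); cy=push[push[:,0]>mx-.001].mean(0)
    t=np.array([-.2-mx, side*.0935-cy[1]+side*0.002, z-cy[2]])
    b=Rt.apply(body)+t; f=Rt.apply(np.vstack([F[1],F[-1]]))+t
    allp=np.vstack([b,f])
    am=Rs.inv().apply(np.array([A if side>0 else C])-S)[0]
    d=dict(deck=bd(allp,(-.24,-.21,.193),(.03,.21,.207)),
     steel=bd(b,(-.2,-.115,.008),(0,.115,.1)),
     drawer=bd(allp,(-.208,-.07,.014),(0,.07,.1)), fin=bd(allp,(-.246,-.006,.056),(-.208,.006,.086)),
     bench=allp[:,2].min(), bot=cd(allp,am,.035,.145))
    return d,t,Rs*Rt,cy
if __name__=='__main__':
  for side in(1,-1):
    res=[]
    D=np.deg2rad
    for psi,th,phi,wf,z in itertools.product(D([-40,-20,0,20,40]),D([30,37,45,52]),D(np.arange(-90,91,15)),[(0,1),(.03,1),(.03,-1),(.06,1),(.06,-1)],[.045,.06]):
        d,t,Rt,cy=ev(side,psi,th,phi,*wf,z)
        res.append((min(d['deck'],d['bot'],d['fin'],d['steel'],d['bench'],d['drawer']+.006),np.rad2deg([psi,th,phi]).round(),wf,z,{k:round(v,3) for k,v in d.items()},t.round(3)))
    res.sort(key=lambda r:-r[0])
    for r in res[:7]:print(side,*r)
    print([r for r in res if r[3]==.045 and r[2][0]==0 and abs(r[1][2])<1 and r[1][0]==0][0])
E
python3 c.py
```

```text
caps [0.5941 0.1736 0.1479] [ 0.6289 -0.2522  0.1421]
caps at z.145 [0.594 0.175 0.14 ] [ 0.629 -0.253  0.14 ]
1 0.017732409203159036 [  0.  52. -30.] (0.03, 1) 0.06 {'deck': np.float64(0.025), 'steel': np.float64(0.041), 'drawer': np.float64(0.016), 'fin': np.float64(0.019), 'bench': np.float64(0.018), 'bot': np.float64(0.024)} [-0.216  0.12   0.04 ]
1 0.017234821604810272 [  0.  45. -15.] (0, 1) 0.06 {'deck': np.float64(0.02), 'steel': np.float64(0.038), 'drawer': np.float64(0.021), 'fin': np.float64(0.017), 'bench': np.float64(0.04), 'bot': np.float64(0.022)} [-0.21   0.111  0.05 ]
1 0.016170068762353326 [  0.  52. -15.] (0, 1) 0.06 {'deck': np.float64(0.033), 'steel': np.float64(0.041), 'drawer': np.float64(0.021), 'fin': np.float64(0.016), 'bench': np.float64(0.038), 'bot': np.float64(0.027)} [-0.209  0.111  0.049]
1 0.015539942010606555 [-20.  45.  15.] (0.06, -1) 0.06 {'deck': np.float64(0.016), 'steel': np.float64(0.034), 'drawer': np.float64(0.01), 'fin': np.float64(0.016), 'bench': np.float64(0.029), 'bot': np.float64(0.026)} [-0.23   0.059  0.045]
1 0.015357192964609256 [-
[... 2245 characters left out ...]
eck': np.float64(0.023), 'steel': np.float64(0.038), 'drawer': np.float64(0.021), 'fin': np.float64(0.027), 'bench': np.float64(0.035), 'bot': np.float64(0.071)} [-0.213 -0.126  0.047]
-1 0.02282565996294496 [-20.  45.   0.] (0.06, -1) 0.06 {'deck': np.float64(0.023), 'steel': np.float64(0.025), 'drawer': np.float64(0.02), 'fin': np.float64(0.023), 'bench': np.float64(0.047), 'bot': np.float64(0.079)} [-0.223 -0.139  0.053]
(np.float64(0.007848998866081983), array([ 0., 30.,  0.]), (0, 1), 0.045, {'deck': np.float64(0.012), 'steel': np.float64(0.018), 'drawer': np.float64(0.006), 'fin': np.float64(0.008), 'bench': np.float64(0.036), 'bot': np.float64(0.055)}, array([-0.208, -0.096,  0.04 ]))
```

```bash
cat > p.py <<'E'
from h import *
ys=-.0724
def tool(side_phi,th=45,yaw=ys):
    t=np.deg2rad(th)
    return R.from_euler('z',yaw)*R.from_matrix([[-np.cos(t),0,np.sin(t)],[0,1,0],[-np.sin(t),0,-np.cos(t)]])*R.from_euler('z',np.deg2rad(side_phi))
def lead(Rt,w=0):  # leading finger-tip edge point relative to TCP
    P=Rt.apply([[x,y,0] for x in(-.0095,.0095) for y in(-.019,.019)]); Q=R.from_euler('z',-ys).apply(P); return P[Q[:,0].argmax()]
def st():
    s=arm.observe(); return np.array(s['position']),R.from_rotvec(s['ee_rot']),s
E
python3 - <<'E'
from p import *
p,r,s=st()
RL=tool(-15);RR=tool(15)
print('leadL',lead(RL).round(4),'leadR',lead(RR).round(4))
pre=np.array([.40,.075,.25])
print('rot',(r.inv()*RL).as_rotvec().round(3), 'shift in tool cm',(r.inv().apply(pre-p)*100).round(2))
c=np.array([.448,.054,.058]); tcp=c-lead(RL); print('contact tcp',tcp.round(4))
print('down in RL frame from pre to standoff 30mm', (RL.inv().apply(tcp-np.array([.03,0,0])-pre)*100).round(2))
for v in([1,0,0],[0,1,0],[0,0,1]):print(v,RL.inv().apply(v).round(3),RR.inv().apply(v).round(3))
E
```

```text
leadL [ 0.0088 -0.0166  0.01  ] leadR [0.0111 0.0151 0.01  ]
rot [ 0.02  -0.792 -0.449] shift in tool cm [-36.3  -44.1   -2.33]
contact tcp [0.4392 0.0706 0.048 ]
down in RL frame from pre to standoff 30mm [13.24  3.16 14.95]
[1, 0, 0] [-0.7   -0.113  0.705] [-0.663  0.252  0.705]
[0, 1, 0] [-0.209  0.977 -0.051] [ 0.308  0.95  -0.051]
[0, 0, 1] [-0.683 -0.183 -0.707] [-0.683  0.183 -0.707]
```

carry_out(
  claw=[0,0,0,0,0,0,0,0,0,0,0,0,0,0,0,0,0,0,0,0],
  delta_pos=[
    [-1.8,-2.2,-0.1],
    [-1.8,-2.2,-0.1],
    [-1.8,-2.2,-0.1],
    [-1.8,-2.2,-0.1],
    [-1.8,-2.2,-0.1],
    [-1.8,-2.2,-0.1],
    [-1.8,-2.2,-0.1],
    [-1.8,-2.2,-0.1],
    [-1.8,-2.2,-0.1],
    [-1.8,-2.2,-0.1],
    [-1.8,-2.2,-0.1],
    [-1.8,-2.2,-0.1],
    [-1.8,-2.2,-0.1],
    [-1.8,-2.2,-0.1],
    [-1.8,-2.2,-0.1],
    [-1.8,-2.2,-0.1],
    [-1.8,-2.2,-0.1],
    [-1.8,-2.2,-0.1],
    [-1.8,-2.2,-0.1],
    [-1.8,-2.2,-0.1],
  ],
  angular=[
    [0,0,0],
    [0,0,0],
    [0,0,0],
    [0,0,0],
    [0,0,0],
    [0,0,0],
    [0,0,0],
    [0,0,0],
    [0,0,0],
    [0,0,0],
    [0,0,0],
    [0,0,0],
    [0,0,0],
    [0,0,0],
    [0,0,0],
    [0,0,0],
    [0,0,0],
    [0,0,0],
    [0,0,0],
    [0,0,0],
  ],
)

```text
clock: 4.0
position: [0.3977, 0.0757, 0.247]
ee_rot: [0.444, 3.109, 0.001]
force: [0.6, 0.6, 0.2]
width: 0.004
gripper_force: 0.0
```

carry_out(
  claw=[0,0,0,0,0,0,0,0,0,0],
  delta_pos=[
    [0,0,0],
    [0,0,0],
    [0,0,0],
    [0,0,0],
    [0,0,0],
    [0,0,0],
    [0,0,0],
    [0,0,0],
    [0,0,0],
    [0,0,0],
  ],
  angular=[
    [0.002,-0.088,-0.05],
    [0.002,-0.088,-0.05],
    [0.002,-0.088,-0.05],
    [0.002,-0.088,-0.05],
    [0.002,-0.088,-0.05],
    [0.002,-0.088,-0.05],
    [0.002,-0.088,-0.05],
    [0.002,-0.088,-0.05],
    [0.002,-0.088,-0.05],
    [0,0,0],
  ],
)

```text
clock: 5.0
position: [0.3996, 0.0736, 0.2519]
ee_rot: [-0.165, 2.411, -0.145]
force: [0.7, -1.4, -0.7]
width: 0.007
gripper_force: 0.0
```

Run:
```python
from p import *
p,r,s=st();RL=tool(-15)
print((r.inv()*RL).as_rotvec().round(3)); tcp=np.array([.4392,.0706,.048])
print(tcp.round(3),(r.inv().apply(tcp-[.04,0,0]-p)*100).round(2))
print('unit dirs push(1,.25,.08)', RL.inv().apply(R.from_euler('z',ys).apply([1,.25,.08])).round(3))
o=look(['warmer','front_left','front_right','pull'],('top',))
```

```text
[ 0.002 -0.057 -0.048]
[0.439 0.071 0.048] [13.33  2.74 15.18]
unit dirs push(1,.25,.08) [-0.802  0.044  0.651]
top warmer 0.8 [ 0.5568 -0.0363  0.    ] [332.  207.9]
top front_left 0.67 [0.4454 0.0618 0.045 ] [300.5 241.1]
top front_right 0.78 [ 0.4558 -0.1332  0.045 ] [362.8 239.1]
top pull 0.7 [ 0.4331 -0.043   0.071 ] [334.2 245.7]
```

carry_out(
  claw=[0,0,0,0,0,0,0,0,0,0,0,0,0],
  delta_pos=[
    [0,0,0],
    [1.1,0.23,1.26],
    [1.1,0.23,1.26],
    [1.1,0.23,1.26],
    [1.1,0.23,1.26],
    [1.1,0.23,1.26],
    [1.1,0.23,1.26],
    [1.1,0.23,1.26],
    [1.1,0.23,1.26],
    [1.1,0.23,1.26],
    [1.1,0.23,1.26],
    [1.1,0.23,1.26],
    [0,0,0],
  ],
  angular=[
    [0,-0.055,-0.045],
    [0,0,0],
    [0,0,0],
    [0,0,0],
    [0,0,0],
    [0,0,0],
    [0,0,0],
    [0,0,0],
    [0,0,0],
    [0,0,0],
    [0,0,0],
    [0,0,0],
    [0,0,0],
  ],
)

```text
clock: 6.55
position: [0.4461, 0.0896, 0.1992]
ee_rot: [-0.169, 2.341, -0.146]
force: [-0.5, 0.6, 0.4]
width: 0.007
gripper_force: 0.0
```

Run:
```python
from p import *
p,r,s=st();RL=tool(-15)
print(p.round(4),(r.inv()*RL).as_rotvec().round(3),s['force'])
tcp=np.array([.4392,.0706,.048])
print((r.inv().apply(tcp-p)*100).round(2))
```

```text
[0.4461 0.0896 0.1992] [-0.006  0.013 -0.044] [-0.54706256  0.60517538  0.43424411]
[11.37  0.55 10.15]
```

Run:
```python
from p import *
p,r,s=st();print(np.round(s['joints'],3),np.round(s['dq'],3),p.round(3), r.as_matrix().round(2).tolist())
```

```text
[ 0.472  0.134 -1.264  2.568  1.703  0.688 -0.546] [ 0.036 -0.114 -0.018  0.01   0.005 -0.136  0.024] [0.446 0.09  0.199] [[-0.7, -0.08, 0.71], [-0.17, 0.98, -0.05], [-0.7, -0.16, -0.7]]
```

```bash
cat > fk.py <<'E'
from h import *
import itertools
from scipy.optimize import least_squares
D=[([-1.39,.4345,.025,1.573,-.012,1.134,-.075],[.175,.6,.227],[-.444,-3.11,0])]
s=arm.observe();D.append((list(s['joints']),list(s['position']),list(s['ee_rot'])))
def fk(q,sg,c,L):
    # L: h,a? -> base x,y,z, L1,L2,L3, e (elbow offset), w
    Rz=lambda a:R.from_euler('z',a);Ry=lambda a:R.from_euler('y',a)
    A=Rz(sg[0]*q[0]+c[0])*Ry(q[1])*Rz(sg[1]*q[2]); p=np.array([0,0,L[0]])+A.apply([L[4],0,L[1]])
    B=A*Ry(q[3])*Rz(sg[2]*q[4]); p=p+(A*Ry(q[3])).apply([L[5],0,L[2]])
    C=B*Ry(q[5])*Rz(sg[3]*q[6]+c[1]); return p+C.apply([0,0,L[3]]),C
if __name__=='__main__':
    out=[]
    for sg in itertools.product((1,-1),repeat=4):
        for c1 in np.arange(-3,3.2,1.5):
            f=lambda c:np.concatenate([(fk(q,sg,c,np.zeros(6))[1].inv()*R.from_rotvec(r)).as_rotvec() for q,p,r in D])
            o=least_squares(f,[0,c1]);out.append((o.cost,sg,o.x))
    out.sort(key=lambda t:t[0])
    for t in out[:4]:print(t)
    c,sg=out[0][2],out[0][1]
    g=lambda L:np.concatenate([fk(q,sg,c,L)[0]-p for q,p,r in D])
    o=least_squares(lambda L:np.append(g(L),.01*L[4:]),[.35,.4,.4,.2,0,0]);print(o.x.round(3),g(o.x).round(3))
E
python3 fk.py
```

```text
(np.float64(7.312021561919553e-08), (-1, -1, -1, -1), array([-1.77602148e-05, -4.71237117e+00]))
(np.float64(7.312021561924666e-08), (-1, -1, -1, -1), array([-1.77602162e-05,  1.57081414e+00]))
(np.float64(7.31202156192859e-08), (-1, -1, -1, -1), array([-1.77602157e-05,  1.57081414e+00]))
(np.float64(7.312021561932408e-08), (-1, -1, -1, -1), array([-1.77607912e-05,  1.57081414e+00]))
[ 6.061 -1.884  2.379  1.582 -0.021  1.706] [-0.006  0.001  0.     0.     0.    -0.   ]
```

```bash
cat > log.py <<'E'
from h import *
import json
s=arm.observe(); open('log.txt','a').write(json.dumps([list(map(float,s[k])) for k in('joints','position','ee_rot')])+'\n')
E
python3 log.py
```

```text
(no output)
```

carry_out(
  claw=[0,0,0,0],
  delta_pos=[
    [0,0,-0.5],
    [0,0,-0.5],
    [0,0,-0.5],
    [0,0,0],
  ],
  angular=[
    [-0.02,0.1,0],
    [-0.02,0.1,0],
    [-0.02,0.1,0],
    [0,0,0],
  ],
)

```text
clock: 6.95
position: [0.4361, 0.0771, 0.2023]
ee_rot: [-0.167, 2.518, -0.179]
force: [0.3, 0.0, 0.5]
width: 0.007
gripper_force: 0.0
```

```bash
python3 log.py
```

carry_out(
  claw=[0,0,0],
  delta_pos=[
    [-1,-2,1],
    [-1,-2,1],
    [0,0,0],
  ],
  angular=[
    [-0.02,0.1,0],
    [0,0.1,0.1],
    [0,0,0],
  ],
)

```text
clock: 7.25
position: [0.462, 0.0438, 0.2018]
ee_rot: [-0.015, 2.677, -0.155]
force: [0.0, 0.1, -1.0]
width: 0.008
gripper_force: 0.0
```

```bash
python3 log.py
```

carry_out(
  claw=[0,0,0],
  delta_pos=[
    [-1,2,-1],
    [-1,2,-1],
    [0,0,0],
  ],
  angular=[
    [0,0,-0.14],
    [0,0,-0.14],
    [0,0,0],
  ],
)

```text
clock: 7.55
position: [0.4669, 0.0926, 0.2228]
ee_rot: [-0.413, 2.654, -0.244]
force: [0.0, 0.7, -0.2]
width: 0.008
gripper_force: 0.0
```

```bash
python3 log.py
cat > fit.py <<'E'
from h import *
import json
from scipy.optimize import least_squares
Rz=lambda a:R.from_euler('z',a);Ry=lambda a:R.from_euler('y',a)
def fk(q,L):
    a=Rz(-q[0]);b=a*Ry(q[1]);c=b*Rz(-q[2]);d=c*Ry(q[3]);e=d*Rz(-q[4]);f=e*Ry(q[5]);g=f*Rz(-q[6])*Rz(np.pi/2)
    p1=np.array([0,0,L[0]])+a.apply([L[1],0,0]); el=p1+c.apply([L[2],L[3],L[4]]); wr=el+d.apply([L[5],L[6],L[7]])
    return wr+f.apply([L[8],0,0])+g.apply([0,L[10],L[9]]),g,el,wr
def load():
    D=[([-1.39,.4345,.025,1.573,-.012,1.134,-.075],[.175,.6,.227],[-.444,-3.11,0])]
    return D+[json.loads(l) for l in open('log.txt')]
def fit():
    D=load();f=lambda L:np.concatenate([np.concatenate([fk(q,L)[0]-p for q,p,r in D]),.002*(L-L0)])
    L0=np.array([.35,0,0,0,.4,0,0,.4,0,.25,0]);o=least_squares(f,L0);return o.x,f(o.x)
if __name__=='__main__':
    L,r=fit();print(L.round(4),'\n',r[:-11].round(4))
    for q,p,_ in load():print(np.round(q,3),np.round(p,3))
E
python3 fit.py; python3 -c "
from h import *;print(arm.observe()['clock'])"
```

```text
[ 0.2339  0.0032 -0.0021 -0.026   0.5762  0.0224 -0.026   0.412   0.0008
  0.3354  0.0159] 
 [-0.0006 -0.0002  0.0011 -0.0001  0.0007  0.0001 -0.0022 -0.0003  0.0029
  0.0014 -0.0007  0.0001  0.0012  0.0004 -0.0042]
[-1.39   0.434  0.025  1.573 -0.012  1.134 -0.075] [0.175 0.6   0.227]
[ 0.472  0.134 -1.264  2.568  1.703  0.688 -0.546] [0.446 0.09  0.199]
[ 0.622  0.019 -1.22   2.435  1.144  0.474  0.12 ] [0.436 0.077 0.202]
[ 0.7    0.121 -1.171  2.283  0.804  0.577  0.498] [0.462 0.044 0.202]
[ 0.599  0.134 -1.214  2.217  0.791  0.688  0.71 ] [0.467 0.093 0.223]
7.55
```

```bash
cat > ik.py <<'E'
from fit import *
from p import tool
import fit
lo=np.array([-2.62,-.44,-1.27,.08,-1.32,.12,-2.74]);hi=np.array([2.62,2.09,1.32,2.57,4.46,2,2.74])
L,_=fit.fit()
def ik(p,Rt,q0,w=0.003,n=1,m=.06):
    best=None;rng=np.random.default_rng(0)
    for i in range(n):
        s=np.clip(q0 if i==0 else rng.uniform(lo,hi),lo+m+.01,hi-m-.01)
        f=lambda q:np.concatenate([(fk(q,L)[0]-p)*10,(fk(q,L)[1].inv()*Rt).as_rotvec()*3,w*(q-(lo+hi)/2)])
        o=least_squares(f,s,bounds=(lo+m,hi-m))
        if best is None or o.cost<best.cost:best=o
    e=f(best.x);return best.x,np.abs(e[:3]).max()/10,np.abs(e[3:6]).max()/3
if __name__=='__main__':
    print(L.round(3))
    q0=np.array(load()[-1][0])
    for nm,p in[('startL',[.435,.07,.048]),('homeL',[.565,.085,.048]),('startR',[.445,-.15,.048]),('homeR',[.55,-.14,.048]),('pull',[.54,-.027,.06])]:
        for th in(15,25,35,45):
            for ph in((-15,15) if nm[-1] in'LR' else (0,)):
                if nm!='pull' and (ph>0)==(nm[-1]=='L'):continue
                q,e1,e2=ik(np.array(p),tool(ph,th),q0,n=8);print(nm,th,ph,q.round(2),round(e1,4),round(e2,3))
E
python3 ik.py
```

```text
[ 0.234  0.003 -0.002 -0.026  0.576  0.022 -0.026  0.412  0.001  0.335
  0.016]
startL 15 -15 [ 0.09  0.41 -0.54  2.37  1.12  0.36  0.32] 0.0 0.0
startL 25 -15 [ 0.46  0.59 -1.21  2.51  1.63  0.81 -0.28] 0.0005 0.002
startL 35 -15 [ 0.39  0.61 -1.21  2.51  1.69  0.92 -0.38] 0.0229 0.095
startL 45 -15 [-1.17  0.9   1.14  2.51  3.91  0.62 -2.68] 0.0443 0.18
homeL 15 -15 [ 0.26  0.58 -0.74  2.07  0.99  0.59  0.58] 0.0 0.0
homeL 25 -15 [-0.03  0.51 -0.38  2.21  1.48  0.35  0.03] 0.0 0.0
homeL 35 -15 [ 0.11  0.57 -0.64  2.34  2.02  0.64 -0.52] 0.0 0.0
homeL 45 -15 [ 0.1   0.68 -0.73  2.47  2.25  0.98 -0.78] 0.0 0.0
startR 15 15 [ 0.81  0.47 -0.71  2.3   0.95  0.33  0.55] 0.0 0.0
startR 25 15 [ 0.88  0.49 -0.76  2.44  2.    0.28 -0.46] 0.0 0.0
startR 35 15 [ 1.2   0.69 -1.21  2.51  2.09  0.59 -0.48] 0.009 0.039
startR 45 15 [ 1.29  0.77 -1.21  2.51  2.36  0.58 -0.57] 0.0259 0.112
homeR 15 15 [ 0.75  0.59 -0.77  2.08  0.89  0.5   0.58] 0.0 0.0
homeR 25 15 [ 0.57  0.52 -0.48  2.22  1.56  0.18 -0.08] 0.0 0.0
homeR 35 15 [ 0.9   0.67 -0.94  2.36  2.19  0.53 -0.63] 0.0 0.0
homeR 45 15 [ 1.    0.83 -1.09  2.47  2.48  0.84 -0.8 ] 0.0 0.0
pull 15 0 [ 0.5   0.52 -0.74  2.14  0.92  0.51  0.58] 0.0 0.0
pull 25 0 [ 0.2   0.46 -0.34  2.28  1.64  0.21 -0.17] 0.0 0.0
pull 35 0 [ 0.51  0.56 -0.81  2.42  2.17  0.59 -0.68] 0.0 0.0
pull 45 0 [-0.7   1.13  1.21  2.51  3.89  1.22 -2.68] 0.0088 0.029
```

```bash
cat > mv.py <<'E'
# usage: mv.py phi lean x y z  (contact-point target of leading edge) -> shift in present tool frame and rotation
import sys
from ik import *
from p import *
a=list(map(float,sys.argv[1:6])); Rt=tool(a[0],a[1]); p,r,s=st()
tcp=np.array(a[2:])-(lead(Rt) if len(sys.argv)<7 else 0)
rv=(r.inv()*Rt).as_rotvec(); sh=r.inv().apply(tcp-p)*100
print('clock',round(s['clock'],2),'q',np.round(s['joints'],2),'p',p.round(4),'F',np.round(s['force'],1))
print('tcp target',tcp.round(4),'rot first',rv.round(3),'then shift (target frame) cm',(Rt.inv().apply(tcp-p)*100).round(2),'or shift now',sh.round(2))
q,e1,e2=ik(tcp,Rt,np.array(s['joints']),n=4);print('ik',q.round(2),round(e1,4),round(e2,3))
print('shelf x,y,z in target frame',[Rt.inv().apply(R.from_euler('z',ys).apply(v)).round(3).tolist() for v in np.eye(3)])
E
python3 mv.py -15 18 .413 .054 .20; python3 mv.py -15 18 .413 .054 .055
```

```text
clock 7.55 q [ 0.6   0.13 -1.21  2.22  0.79  0.69  0.71] p [0.4669 0.0926 0.2228] F [ 0.   0.7 -0.2]
tcp target [0.4008 0.0708 0.1956] rot first [-0.119  0.129  0.13 ] then shift (target frame) cm [ 7.4  -0.76  0.59] or shift now [ 7.46  0.23 -0.34]
ik [-0.13  0.02 -0.25  2.29  0.27  0.57  1.17] 0.0 0.0
shelf x,y,z in target frame [[-0.919, -0.246, 0.309], [-0.259, 0.966, 0.0], [-0.298, -0.08, -0.951]]
clock 7.55 q [ 0.6   0.13 -1.21  2.22  0.79  0.69  0.71] p [0.4669 0.0926 0.2228] F [ 0.   0.7 -0.2]
tcp target [0.4008 0.0708 0.0506] rot first [-0.119  0.129  0.13 ] then shift (target frame) cm [11.73  0.4  14.38] or shift now [13.21  3.64 12.53]
ik [-0.1   0.36 -0.37  2.49  1.47  0.28 -0.09] 0.0 0.0
shelf x,y,z in target frame [[-0.919, -0.246, 0.309], [-0.259, 0.966, 0.0], [-0.298, -0.08, -0.951]]
```

carry_out(
  claw=[0,0,0,0,0,0,0,0],
  delta_pos=[
    [0,0,0],
    [0,0,0],
    [1.5,-0.15,0.12],
    [1.5,-0.15,0.12],
    [1.5,-0.15,0.12],
    [1.5,-0.15,0.12],
    [1.5,-0.15,0.12],
    [0,0,0],
  ],
  angular=[
    [-0.06,0.065,0.065],
    [-0.06,0.065,0.065],
    [0,0,0],
    [0,0,0],
    [0,0,0],
    [0,0,0],
    [0,0,0],
    [0,0,0],
  ],
)

```text
clock: 8.35
position: [0.3957, 0.0654, 0.1925]
ee_rot: [-0.254, 2.829, -0.082]
force: [-0.2, -0.5, 1.0]
width: 0.005
gripper_force: 0.0
```

```bash
python3 log.py; python3 mv.py -15 18 .413 .054 .055
```

```text
clock 8.35 q [ 0.84  0.03 -1.23  2.28  0.31  0.6   1.13] p [0.3957 0.0654 0.1925] F [-0.2 -0.5  1. ]
tcp target [0.4008 0.0708 0.0506] rot first [-0.005 -0.01  -0.009] then shift (target frame) cm [ 3.66  1.58 13.63] or shift now [ 3.53  1.62 13.66]
ik [-0.12  0.34 -0.37  2.48  1.37  0.29 -0.02] 0.0 0.0
shelf x,y,z in target frame [[-0.919, -0.246, 0.309], [-0.259, 0.966, 0.0], [-0.298, -0.08, -0.951]]
```

carry_out(
  claw=[0,0,0,0,0,0,0,0,0,0],
  delta_pos=[
    [0.4,0.17,1.5],
    [0.4,0.17,1.5],
    [0.4,0.17,1.5],
    [0.4,0.17,1.5],
    [0.4,0.17,1.5],
    [0.4,0.17,1.5],
    [0.4,0.17,1.5],
    [0.4,0.17,1.5],
    [0.4,0.17,1.5],
    [0,0,0],
  ],
  angular=[
    [0,0,0],
    [0,0,0],
    [0,0,0],
    [0,0,0],
    [0,0,0],
    [0,0,0],
    [0,0,0],
    [0,0,0],
    [0,0,0],
    [0,0,0],
  ],
)

```text
clock: 9.35
position: [0.4018, 0.0738, 0.0521]
ee_rot: [-0.259, 2.829, -0.072]
force: [-1.0, -0.7, 0.6]
width: 0.002
gripper_force: 0.0
```

```bash
python3 log.py; python3 mv.py -15 18 .448 .054 .055; python3 -c "
from h import *
o=look(['front_left','front_right','pull'],('top','scene'))"
```

```text
clock 9.35 q [ 0.22  0.38 -0.81  2.47  1.31  0.46  0.03] p [0.4018 0.0738 0.0521] F [-1.  -0.7  0.6]
tcp target [0.4358 0.0708 0.0506] rot first [ 0.002 -0.01  -0.007] then shift (target frame) cm [-3.07 -0.88  1.19] or shift now [-3.09 -0.86  1.16]
ik [-0.03  0.38 -0.43  2.41  1.25  0.31  0.16] 0.0 0.0
shelf x,y,z in target frame [[-0.919, -0.246, 0.309], [-0.259, 0.966, 0.0], [-0.298, -0.08, -0.951]]
top front_left none
top front_right 0.65 [ 0.4559 -0.1404  0.045 ] [365.1 239.1]
top pull 0.52 [0.4482 0.06   0.071 ] [300.7 240. ]
scene front_left none
scene front_right 0.87 [ 0.458  -0.1281  0.045 ] [283.1 244.6]
scene pull 0.58 [ 0.4379 -0.0444  0.071 ] [278.7 219.9]
```

carry_out(
  claw=[0,0,0,0,0,0,0,0,0,0,0,0,0,0],
  delta_pos=[
    [-0.87,-0.25,0.33],
    [-0.87,-0.25,0.33],
    [-0.87,-0.25,0.33],
    [0,0,0],
    [-0.3,0,0.07],
    [-0.3,0,0.07],
    [-0.4,0,0.1],
    [-0.4,0,0.1],
    [-0.4,0,0.1],
    [-0.4,0,0.1],
    [-0.4,0,0.1],
    [-0.4,0,0.1],
    [-0.4,0,0.1],
    [-0.4,0,0.1],
  ],
  angular=[
    [0,0,0],
    [0,0,0],
    [0,0,0],
    [0,0,0],
    [0,0,0],
    [0,0,0],
    [0,0,0],
    [0,0,0],
    [0,0,0],
    [0,0,0],
    [0,0,0],
    [0,0,0],
    [0,0,0],
    [0,0,0],
  ],
)

```text
clock: 11.15
position: [0.4669, 0.0771, 0.0529]
ee_rot: [-0.26, 2.832, -0.072]
force: [-7.1, 0.8, -4.8]
width: 0.004
gripper_force: 3.2
```

```bash
cat > see.py <<'E'
from p import *
import sys
p,r,s=st();z=r.apply([0,0,1])
print('p',p.round(4),'lean',np.degrees(np.arccos(-z[2])).round(1),'q',np.round(s['joints'],2),'F',np.round(s['force'],1),'clock',s['clock'])
o=look(['warmer','front_left','front_right','pull'],('top','scene'))
if len(sys.argv)>1:
    cv2.imwrite('pics/'+sys.argv[1],cv2.resize(o['top']['frame'][150:270,220:440,::-1],(800,436),interpolation=cv2.INTER_CUBIC))
E
python3 see.py a1.png
```

```text
p [0.4669 0.0771 0.0529] lean 17.2 q [ 0.26  0.46 -0.8   2.33  1.21  0.51  0.22] F [-7.1  0.8 -4.8] clock 11.15
top warmer 0.52 [ 0.6356 -0.2462  0.    ] [395.8 185.7]
top front_left 0.91 [0.476 0.059 0.045] [301.6 231.3]
top front_right 0.75 [ 0.4642 -0.1321  0.045 ] [362.5 236.4]
top pull 0.5 [ 0.4453 -0.0352  0.071 ] [331.7 241.6]
scene warmer 0.84 [ 0.5749 -0.0405  0.    ] [320.3 234.3]
scene front_left 0.95 [0.4651 0.0628 0.045 ] [289.8 203.1]
scene front_right 0.82 [ 0.4747 -0.1176  0.045 ] [288.6 242.2]
scene pull 0.45 [ 0.4466 -0.0313  0.071 ] [281.7 217.1]
```

View pics/a1.png

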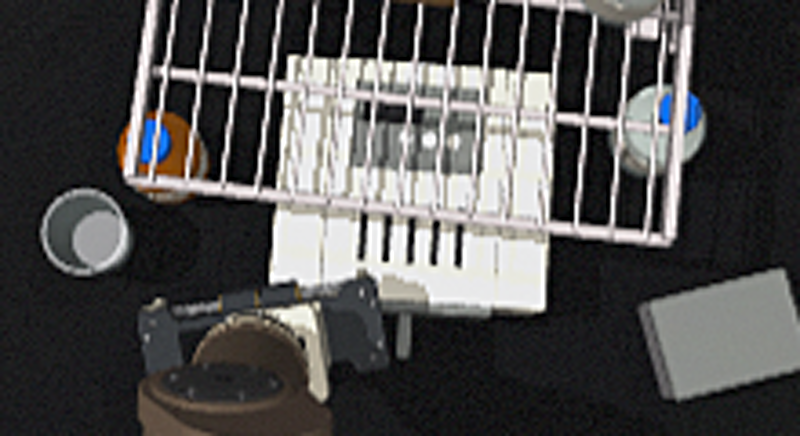

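carry_out(
  claw=[0,0,0,0,0,0,0],
  delta_pos=[
    [-0.4,0,0.12],
    [-0.4,0,0.12],
    [-0.4,0,0.12],
    [-0.4,0,0.12],
    [-0.4,0,0.12],
    [-0.4,0,0.12],
    [-0.4,0,0.12],
  ],
  angular=[
    [0,0,0],
    [0,0,0],
    [0,0,0],
    [0,0,0],
    [0,0,0],
    [0,0,0],
    [0,0,0],
  ],
)

```text
clock: 12.35
position: [0.4962, 0.0819, 0.0533]
ee_rot: [-0.259, 2.831, -0.073]
force: [-7.5, 2.3, -2.8]
width: -0.0
gripper_force: 3.7
```

```bash
python3 see.py; python3 mv.py 15 20 .42 -.13 .15
```

```text
p [0.4962 0.0819 0.0533] lean 17.3 q [ 0.26  0.5  -0.79  2.26  1.17  0.53  0.29] F [-7.5  2.3 -2.8] clock 12.35
top warmer 0.84 [ 0.5861 -0.0387  0.    ] [332.9 199.1]
top front_left none
top front_right 0.87 [ 0.4752 -0.1218  0.045 ] [359.2 232.8]
top pull 0.46 [ 0.457  -0.0208  0.071 ] [327.1 237.7]
scene warmer 0.81 [ 0.5962 -0.0508  0.    ] [326.5 236.7]
scene front_left none
scene front_right 0.6 [ 0.4844 -0.1173  0.045 ] [291.6 242.2]
scene pull 0.42 [ 0.4661 -0.0301  0.071 ] [287.6 216.9]
clock 12.85 q [ 0.26  0.5  -0.79  2.26  1.18  0.53  0.29] p [0.497  0.0819 0.0538] F [-5.6  2.2 -3.4]
tcp target [ 0.4056 -0.1449  0.1452] rot first [-0.002 -0.046  0.517] then shift (target frame) cm [ -2.26 -23.5  -11.14] or shift now [ 10.13 -21.44 -10.92]
ik [ 1.25  0.22 -1.07  2.33  0.39  0.38  1.11] 0.0 0.0
shelf x,y,z in target frame [[-0.908, 0.243, 0.342], [0.259, 0.966, -0.0], [-0.33, 0.089, -0.94]]
```

carry_out(
  claw=[0,0,0,0,0,0,0,0,0,0,0,0],
  delta_pos=[
    [1.0,0.25,-0.3],
    [2.2,0.6,-0.75],
    [2.2,0.6,-0.75],
    [-0.75,-0.2,-2.4],
    [-0.75,-0.2,-2.4],
    [-0.75,-0.2,-2.4],
    [-0.75,-0.2,-2.4],
    [0,0,0],
    [0,0,0],
    [0,0,0],
    [0,0,0],
    [0,0,0],
  ],
  angular=[
    [0,0,0],
    [0,0,0],
    [0,0,0],
    [0,0,0],
    [0,0,0],
    [0,0,0],
    [0,0,0],
    [0,-0.01,0.13],
    [0,-0.01,0.13],
    [0,-0.01,0.13],
    [0,-0.01,0.13],
    [0,0,0],
  ],
)

```text
clock: 14.05
position: [0.4403, 0.0864, 0.1561]
ee_rot: [0.473, 2.756, 0.044]
force: [0.8, 0.0, -0.3]
width: 0.004
gripper_force: 0.0
```

```bash
python3 see.py; python3 mv.py 15 20 .44 -.125 .16;python3 mv.py 15 20 .44 -.125 .055
```

```text
p [0.4403 0.0864 0.1561] lean 19.9 q [ 0.39  0.18 -0.92  2.29  0.69  0.54  0.17] F [ 0.8  0.  -0.3] clock 14.05
top warmer 0.87 [ 0.5821 -0.0417  0.    ] [333.8 200.3]
top front_left 0.65 [0.5041 0.0665 0.045 ] [299.5 222.3]
top front_right 0.93 [ 0.4786 -0.1146  0.045 ] [356.9 231.7]
top pull 0.55 [ 0.4632 -0.026   0.071 ] [328.8 235.7]
scene warmer 0.75 [ 0.5987 -0.0398  0.    ] [327.3 234.3]
scene front_left none
scene front_right 0.64 [ 0.4816 -0.1191  0.045 ] [290.7 242.6]
scene pull 0.44 [ 0.4659 -0.0277  0.071 ] [287.6 216.4]
clock 14.55 q [ 0.39  0.19 -0.92  2.29  0.69  0.54  0.17] p [0.4403 0.0864 0.1555] F [-0.2  0.6 -0. ]
tcp target [ 0.4256 -0.1399  0.1552] rot first [-0.003 -0.004 -0.004] then shift (target frame) cm [ -6.01 -21.86   0.09] or shift now [ -6.09 -21.84   0.12]
ik [ 1.04  0.19 -0.87  2.29  0.26  0.4   1.23] 0.0 0.0
shelf x,y,z in target frame [[-0.908, 0.243, 0.342], [0.259, 0.966, -0.0], [-0.33, 0.089, -0.94]]
clock 14.55 q [ 0.39  0.19 -0.92  2.29  0.69  0.54  0.17] p [0.4403 0.0864 0.1555] F [-0.2  0.6 -0. ]
tcp target [ 0.4256 -0.1399  0.0502] rot first [-0.003 -0.004 -0.004] then shift (target frame) cm [ -2.54 -22.79   9.95] or shift now [ -2.66 -22.75  10.01]
ik [ 0.73  0.41 -0.6   2.42  1.41  0.18  0.07] 0.0 0.0
shelf x,y,z in target frame [[-0.908, 0.243, 0.342], [0.259, 0.966, -0.0], [-0.33, 0.089, -0.94]]
```

carry_out(
  claw=[0,0,0,0,0,0,0,0,0,0,0,0,0,0,0],
  delta_pos=[
    [-0.75,-2.7,0],
    [-0.75,-2.7,0],
    [-0.75,-2.7,0],
    [-0.75,-2.7,0],
    [-0.75,-2.7,0],
    [-0.75,-2.7,0],
    [-0.75,-2.7,0],
    [-0.75,-2.7,0],
    [0.58,-0.16,1.65],
    [0.58,-0.16,1.65],
    [0.58,-0.16,1.65],
    [0.58,-0.16,1.65],
    [0.58,-0.16,1.65],
    [0.58,-0.16,1.65],
    [0,0,0],
  ],
  angular=[
    [0,0,0],
    [0,0,0],
    [0,0,0],
    [0,0,0],
    [0,0,0],
    [0,0,0],
    [0,0,0],
    [0,0,0],
    [0,0,0],
    [0,0,0],
    [0,0,0],
    [0,0,0],
    [0,0,0],
    [0,0,0],
    [0,0,0],
  ],
)

```text
clock: 16.05
position: [0.424, -0.1383, 0.0592]
ee_rot: [0.469, 2.761, 0.039]
force: [1.4, 0.6, 0.1]
width: 0.001
gripper_force: 0.0
```

```bash
python3 mv.py 15 20 .478 -.12 .055
```

```text
clock 16.05 q [ 0.64  0.33 -0.47  2.43  1.04  0.13  0.43] p [ 0.424  -0.1383  0.0592] F [1.4 0.6 0.1]
tcp target [ 0.4636 -0.1349  0.0502] rot first [-0.007 -0.005 -0.001] then shift (target frame) cm [-3.1   1.48  2.19] or shift now [-3.11  1.5   2.17]
ik [ 0.62  0.43 -0.52  2.34  1.18  0.18  0.27] 0.0 0.0
shelf x,y,z in target frame [[-0.908, 0.243, 0.342], [0.259, 0.966, -0.0], [-0.33, 0.089, -0.94]]
```

carry_out(
  claw=[0,0,0,0,0,0,0,0,0,0,0,0,0,0,0],
  delta_pos=[
    [-0.9,0.45,0.67],
    [-0.9,0.45,0.67],
    [-0.9,0.45,0.67],
    [0,0,0],
    [-0.3,0,0.08],
    [-0.3,0,0.08],
    [-0.4,0,0.1],
    [-0.4,0,0.1],
    [-0.4,0,0.1],
    [-0.4,0,0.1],
    [-0.4,0,0.1],
    [-0.4,0,0.1],
    [-0.4,0,0.1],
    [-0.4,0,0.1],
    [-0.4,0,0.1],
  ],
  angular=[
    [0,0,0],
    [0,0,0],
    [0,0,0],
    [0,0,0],
    [0,0,0],
    [0,0,0],
    [0,0,0],
    [0,0,0],
    [0,0,0],
    [0,0,0],
    [0,0,0],
    [0,0,0],
    [0,0,0],
    [0,0,0],
    [0,0,0],
  ],
)

```text
clock: 17.55
position: [0.4966, -0.1509, 0.0534]
ee_rot: [0.476, 2.764, 0.036]
force: [-6.4, -1.4, -4.1]
width: 0.006
gripper_force: 2.8
```

```bash
python3 see.py; python3 mv.py 15 38 .51 -.125 .055
```

```text
p [ 0.4966 -0.1509  0.0534] lean 19.4 q [ 0.66  0.44 -0.55  2.27  0.95  0.24  0.52] F [-6.4 -1.4 -4.1] clock 17.55
top warmer 0.92 [ 0.6042 -0.0399  0.    ] [333.4 193.7]
top front_left 0.79 [0.5163 0.0522 0.045 ] [304.2 218.5]
top front_right 0.58 [ 0.5096 -0.1438  0.045 ] [366.3 222. ]
top pull 0.61 [ 0.4719 -0.038   0.071 ] [332.8 232.9]
scene warmer 0.7 [ 0.6137 -0.0449  0.    ] [331.7 235.5]
scene front_left 0.79 [0.5153 0.0497 0.045 ] [303.9 206. ]
scene front_right 0.76 [ 0.5134 -0.1299  0.045 ] [300.4 245.4]
scene pull 0.49 [ 0.4795 -0.0425  0.071 ] [291.4 219.7]
clock 18.05 q [ 0.66  0.44 -0.55  2.27  0.95  0.24  0.52] p [ 0.4974 -0.1508  0.054 ] F [-5.1 -1.8 -3.8]
tcp target [ 0.4978 -0.14    0.0463] rot first [-0.092 -0.31  -0.004] then shift (target frame) cm [0.77 0.91 0.58] or shift now [0.57 0.96 0.7 ]
ik [-0.02  0.62  0.46  2.51  3.75  0.72 -2.25] 0.0028 0.012
shelf x,y,z in target frame [[-0.761, 0.204, 0.616], [0.259, 0.966, -0.0], [-0.595, 0.159, -0.788]]
```

carry_out(
  claw=[0,0,0,0,0,0,0,0],
  delta_pos=[
    [-0.4,0,0.11],
    [-0.4,0,0.12],
    [-0.4,0,0.13],
    [-0.4,0,0.14],
    [-0.4,0,0.15],
    [-0.39,0,0.16],
    [-0.38,0,0.17],
    [-0.38,0,0.18],
  ],
  angular=[
    [-0.007,-0.023,0],
    [-0.007,-0.023,0],
    [-0.007,-0.023,0],
    [-0.007,-0.023,0],
    [-0.007,-0.023,0],
    [-0.007,-0.023,0],
    [-0.007,-0.023,0],
    [-0.007,-0.023,0],
  ],
)

```text
clock: 18.85
position: [0.528, -0.1605, 0.0558]
ee_rot: [0.442, 2.581, 0.067]
force: [-5.9, -1.4, -5.0]
width: 0.005
gripper_force: 2.7
```

```bash
python3 see.py; python3 mv.py -15 25 .45 .06 .16
```

```text
p [ 0.528  -0.1605  0.0558] lean 30.1 q [ 0.87  0.54 -0.78  2.34  2.05  0.31 -0.49] F [-5.9 -1.4 -5. ] clock 18.85
top warmer 0.74 [ 0.5528 -0.0259  0.    ] [328.8 209.1]
top front_left 0.59 [0.5165 0.0465 0.045 ] [306.  218.5]
top front_right 0.76 [ 0.5313 -0.1526  0.045 ] [369.1 215.2]
top pull 0.46 [ 0.4966 -0.0597  0.071 ] [340. 225.]
scene warmer 0.97 [ 0.6321 -0.0327  0.    ] [337.1 232.9]
scene front_left 0.68 [0.525 0.048 0.045] [306.6 206.4]
scene front_right 0.73 [ 0.5346 -0.1425  0.045 ] [306.9 248.6]
scene pull 0.36 [ 0.4956 -0.0573  0.071 ] [296.  223.1]
clock 19.35 q [ 0.87  0.54 -0.77  2.34  2.04  0.3  -0.49] p [ 0.5284 -0.1608  0.0559] F [-7.4 -1.2 -3. ]
tcp target [0.4384 0.0768 0.154 ] rot first [-0.002  0.088 -0.528] then shift (target frame) cm [ -0.61  23.7  -13.41] or shift now [ 10.26  21.06 -13.9 ]
ik [-0.03  0.13 -0.44  2.36  0.8   0.38  0.59] 0.0 0.0
shelf x,y,z in target frame [[-0.875, -0.235, 0.423], [-0.259, 0.966, -0.0], [-0.408, -0.109, -0.906]]
```

carry_out(
  claw=[0,0,0,0,0,0,0,0,0,0,0,0,0,0,0,0,0,0,0,0],
  delta_pos=[
    [0.8,-0.2,-0.5],
    [2.5,-0.65,-1.5],
    [2.5,-0.65,-1.5],
    [-1.2,0.3,-2.2],
    [-1.2,0.3,-2.2],
    [-1.2,0.3,-2.2],
    [-1.2,0.3,-2.2],
    [0,0,0],
    [0,0,0],
    [0,0,0],
    [0,0,0],
    [-0.35,2.9,-0.2],
    [-0.35,2.9,-0.2],
    [-0.35,2.9,-0.2],
    [-0.35,2.9,-0.2],
    [-0.35,2.9,-0.2],
    [-0.35,2.9,-0.2],
    [-0.35,2.9,-0.2],
    [-0.35,2.9,-0.2],
    [0,0,0],
  ],
  angular=[
    [0,0,0],
    [0,0,0],
    [0,0,0],
    [0,0,0],
    [0,0,0],
    [0,0,0],
    [0,0,0],
    [0,0.022,-0.132],
    [0,0.022,-0.132],
    [0,0.022,-0.132],
    [0,0.022,-0.132],
    [0,0,0],
    [0,0,0],
    [0,0,0],
    [0,0,0],
    [0,0,0],
    [0,0,0],
    [0,0,0],
    [0,0,0],
    [0,0,0],
  ],
)

```text
clock: 21.35
position: [0.4664, 0.0778, 0.1343]
ee_rot: [-0.114, 2.677, -0.084]
force: [-0.0, 0.3, -0.1]
width: 0.005
gripper_force: 0.0
```

```bash
python3 see.py; python3 mv.py -15 28 .485 .05 .057
```

```text
p [0.4664 0.0778 0.1343] lean 26.6 q [ 0.49  0.32 -1.1   2.36  1.24  0.58  0.06] F [-0.   0.3 -0.1] clock 21.35
top warmer 0.93 [ 0.6246 -0.0435  0.    ] [334.6 187.6]
top front_left 0.66 [0.511  0.0387 0.045 ] [308.4 220.3]
top front_right 0.77 [ 0.5425 -0.1503  0.045 ] [368.4 211.7]
top pull 0.67 [ 0.4965 -0.0546  0.071 ] [338.3 225. ]
scene warmer 0.95 [ 0.6294 -0.045   0.    ] [336.3 235.6]
scene front_left 0.7 [0.5197 0.0469 0.045 ] [305.1 206.6]
scene front_right none
scene pull 0.67 [ 0.5019 -0.0643  0.071 ] [297.8 224.7]
clock 21.85 q [ 0.5   0.32 -1.1   2.37  1.24  0.58  0.06] p [0.4657 0.0718 0.1328] F [ 0.2  1.1 -0.2]
tcp target [0.4737 0.0668 0.0504] rot first [-0.009 -0.029 -0.108] then shift (target frame) cm [3.14 0.38 7.67] or shift now [2.94 0.12 7.75]
ik [ 0.06  0.44 -0.59  2.47  1.9   0.5  -0.5 ] 0.0 0.0
shelf x,y,z in target frame [[-0.853, -0.229, 0.469], [-0.259, 0.966, 0.0], [-0.453, -0.122, -0.883]]
```

carry_out(
  claw=[0,0,0,0,0,0,0,0],
  delta_pos=[
    [0,0,0],
    [0.64,0,1.54],
    [0.64,0,1.54],
    [0.64,0,1.54],
    [0.64,0,1.54],
    [0.64,0,1.54],
    [0,0,0],
    [0,0,0],
  ],
  angular=[
    [-0.009,-0.029,-0.108],
    [0,0,0],
    [0,0,0],
    [0,0,0],
    [0,0,0],
    [0,0,0],
    [0,0,0],
    [0,0,0],
  ],
)

```text
clock: 22.65
position: [0.4736, 0.0639, 0.0502]
ee_rot: [-0.253, 2.647, -0.108]
force: [0.9, 0.6, -0.8]
width: 0.005
gripper_force: 0.0
```

```bash
python3 mv.py -15 28 .51 .046 .057
python3 - <<'E'
from h import *
im=arm.get_image('top')
cv2.imwrite('pics/a2.png',cv2.resize(im['frame'][150:270,220:440,::-1],(800,436),interpolation=cv2.INTER_CUBIC))
E
```

```text
clock 22.65 q [ 0.37  0.56 -1.    2.47  1.77  0.71 -0.34] p [0.4736 0.0639 0.0502] F [ 0.9  0.6 -0.8]
tcp target [0.4987 0.0628 0.0504] rot first [ 0.002 -0.001  0.001] then shift (target frame) cm [-2.18 -0.51  1.16] or shift now [-2.18 -0.51  1.16]
ik [ 0.07  0.46 -0.55  2.42  1.87  0.46 -0.42] 0.0 0.0
shelf x,y,z in target frame [[-0.853, -0.229, 0.469], [-0.259, 0.966, 0.0], [-0.453, -0.122, -0.883]]
```

View pics/a2.png

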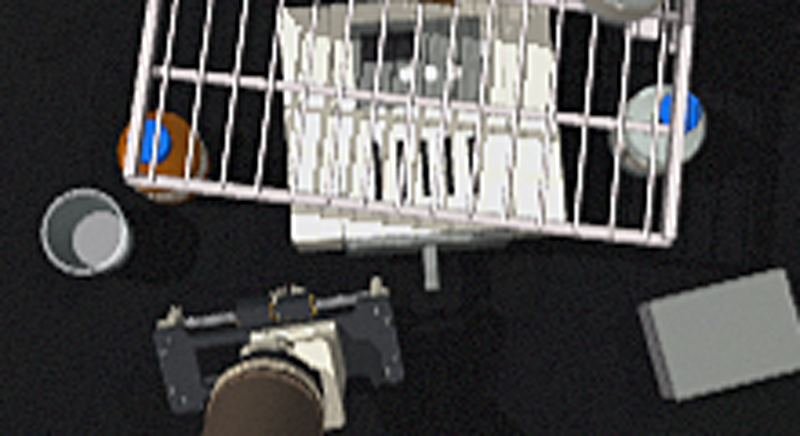

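carry_out(
  claw=[0,0,0,0,0,0,0,0,0,0,0,0,0,0,0],
  delta_pos=[
    [-0.73,-0.17,0.39],
    [-0.73,-0.17,0.39],
    [-0.73,-0.17,0.39],
    [-0.38,0,0.17],
    [-0.38,0,0.17],
    [-0.38,0,0.18],
    [-0.38,0,0.18],
    [-0.37,0,0.19],
    [-0.37,0,0.19],
    [-0.37,0,0.2],
    [-0.36,0,0.2],
    [-0.36,0,0.21],
    [-0.36,0,0.21],
    [-0.35,0,0.22],
    [-0.35,0,0.22],
  ],
  angular=[
    [0,0,0],
    [0,0,0],
    [0,0,0],
    [0.0035,-0.013,0],
    [0.0035,-0.013,0],
    [0.0035,-0.013,0],
    [0.0035,-0.013,0],
    [0.0035,-0.013,0],
    [0.0035,-0.013,0],
    [0.0035,-0.013,0],
    [0.0035,-0.013,0],
    [0.0035,-0.013,0],
    [0.0035,-0.013,0],
    [0.0035,-0.013,0],
    [0.0035,-0.013,0],
  ],
)

```text
clock: 24.2
position: [0.5457, 0.0717, 0.0515]
ee_rot: [-0.242, 2.49, -0.135]
force: [-5.8, 2.6, -4.8]
width: -0.001
gripper_force: 3.3
```

```bash
python3 see.py; python3 mv.py -15 38 .575 .066 .062
```

```text
p [0.5457 0.0717 0.0515] lean 37.0 q [ 0.32  0.68 -0.97  2.43  2.02  0.89 -0.49] F [-5.8  2.6 -4.8] clock 24.2
top warmer 0.79 [ 0.6541 -0.0577  0.    ] [339.  178.9]
top front_left 0.88 [0.5396 0.0472 0.045 ] [306.  211.2]
top front_right 0.64 [ 0.5495 -0.1421  0.045 ] [365.8 209.4]
top pull 0.65 [ 0.5161 -0.0444  0.071 ] [335.1 218.6]
scene warmer 0.67 [ 0.6595 -0.0577  0.    ] [345.3 238.6]
scene front_left 0.88 [0.5585 0.0449 0.045 ] [316.2 207.2]
scene front_right 0.63 [ 0.561  -0.1442  0.045 ] [315.2 249.2]
scene pull 0.47 [ 0.5237 -0.0504  0.071 ] [304.7 221.7]
clock 24.7 q [ 0.32  0.68 -0.97  2.43  2.01  0.89 -0.49] p [0.5461 0.0718 0.0519] F [-4.7  2.3 -4.4]
tcp target [0.5651 0.0827 0.0533] rot first [ 0.008 -0.016  0.003] then shift (target frame) cm [-1.78  0.79  1.  ] or shift now [-1.8   0.77  0.98]
ik [ 0.1   0.57 -0.67  2.4   2.09  0.72 -0.62] 0.0 0.0
shelf x,y,z in target frame [[-0.761, -0.204, 0.616], [-0.259, 0.966, -0.0], [-0.595, -0.159, -0.788]]
```

carry_out(
  claw=[0,0,0,0,0,0,0],
  delta_pos=[
    [-0.21,0.01,0.145],
    [-0.21,0.01,0.145],
    [-0.21,0.01,0.145],
    [-0.21,0.01,0.145],
    [-0.21,0.01,0.145],
    [-0.21,0.01,0.145],
    [-0.21,0.01,0.145],
  ],
  angular=[
    [0,0,0],
    [0,0,0],
    [0,0,0],
    [0,0,0],
    [0,0,0],
    [0,0,0],
    [0,0,0],
  ],
)

```text
clock: 25.4
position: [0.5633, 0.0746, 0.0519]
ee_rot: [-0.241, 2.49, -0.136]
force: [-6.2, 2.6, -3.0]
width: 0.006
gripper_force: 3.1
```

```bash
cat > see2.py <<'E'
from p import *
# fit warmer pose (x,y,yaw) to detected points in both views + silhouettes; print shelf estimates too
from scipy.optimize import least_squares
W=dict(front_left=(-.1,.0935,.045),front_right=(-.1,-.0935,.045),pull=(-.127,0,.071),warmer=(0,0,0))
obs=[];so=[]
for c in('top','scene'):
    im=arm.get_image(c)
    for n in W:
        r=arm.place_of(n,im)
        if r and r[0]['conf']>.4: obs.append((im,W[n],np.array(r[0]['centre'])*[640,400]))
f=lambda v:np.concatenate([proj(im,R.from_euler('z',v[2]).apply(P)+[v[0],v[1],0])[0]-u for im,P,u in obs])
o=least_squares(f,[.65,-.04,-.05],loss='soft_l1');v=o.x
S=np.array([.768,-.043]);d=v[:2]-S;xs=np.array([np.cos(ys),np.sin(ys)]);yv=np.array([-xs[1],xs[0]])
dl=v[2]-ys;xc,yc=d@xs,d@yv
print('warmer',v.round(4),'shelf frame',xc.round(4),yc.round(4),'rel yaw',dl.round(3),'rear L,R x',(xc+.1*np.cos(dl)-.115*np.sin(dl)).round(4),(xc+.1*np.cos(dl)+.115*np.sin(dl)).round(4),'res',f(v).round(1))
p,r,s=st();print('p',p.round(4),'F',np.round(s['force'],1),s['clock'])
print('FL,FR',(R.from_euler('z',v[2]).apply([[-.1,.0935,0],[-.1,-.0935,0]])+[v[0],v[1],0])[:,:2].round(4))
E
python3 see2.py
```

```text
warmer [ 0.6531 -0.05   -0.0965] shelf frame -0.1141 -0.0152 rel yaw -0.024 rear L,R x -0.0114 -0.0169 res [ 0.6 -1.7 -1.9 -0.4  1.5  0.2 -0.7 -2.2 -6.5  2.7 -3.4 -1.9]
p [0.5637 0.0747 0.0522] F [-4.7  1.5 -4. ] 25.9
FL,FR [[ 0.5626  0.0527]
 [ 0.5446 -0.1334]]
```

carry_out(
  claw=[0,0,0,0,0],
  delta_pos=[
    [-0.17,0.01,0.115],
    [-0.17,0.01,0.115],
    [-0.17,0.01,0.115],
    [-0.17,0.01,0.115],
    [-0.17,0.01,0.115],
  ],
  angular=[
    [0,0,0],
    [0,0,0],
    [0,0,0],
    [0,0,0],
    [0,0,0],
  ],
)

```text
clock: 26.4
position: [0.5735, 0.0765, 0.0522]
ee_rot: [-0.241, 2.49, -0.137]
force: [-6.6, 0.8, -4.6]
width: 0.006
gripper_force: 2.9
```

carry_out(
  claw=[0,0,0,0],
  delta_pos=[
    [-0.13,0.01,0.09],
    [-0.13,0.01,0.09],
    [-0.13,0.01,0.09],
    [-0.13,0.01,0.09],
  ],
  angular=[
    [0,0,0],
    [0,0,0],
    [0,0,0],
    [0,0,0],
  ],
)

```text
clock: 26.8
position: [0.5751, 0.0771, 0.0508]
ee_rot: [-0.245, 2.496, -0.138]
force: [-35.1, -2.4, 14.6]
width: 0.004
gripper_force: 15.3
```

```bash
cat > shelf.py <<'E'
from p import *
from scipy.optimize import least_squares
# shelf from uprights/bar: fit shelf pose to points in both views
obs=[]
for c in('top','scene'):
    im=arm.get_image(c)
    for n,P in(('shelf',(0,0,0)),('deck_edge',(-.235,0,.2))):
        r=arm.place_of(n,im)
        if r and r[0]['conf']>.3:obs.append((im,P,np.array(r[0]['centre'])*[640,400]));print(c,n,r[0]['conf'],onz(im,r[0]['centre'],P[2]).round(4))
    cv2.imwrite('pics/%s_s.png'%c,im['frame'][:,:,::-1])
im=arm.get_image('top')
for px in((256.5,202),(405,216)):obs.append((im,(-.235,.205 if px[0]<300 else -.205,.2),np.array(px)))
f=lambda v:np.concatenate([proj(i,R.from_euler('z',v[2]).apply(P)+[v[0],v[1],0])[0]-u for i,P,u in obs])
o=least_squares(f,[.768,-.043,-.07]);print(o.x.round(4),f(o.x).round(1))
E
python3 shelf.py
python3 - <<'E'
import cv2
a=cv2.imread('pics/scene_s.png')[150:300,260:430]
cv2.imwrite('pics/b3.png',cv2.resize(a,(680,600),interpolation=cv2.INTER_CUBIC))
E
```

```text
top shelf 0.97 [ 0.7836 -0.0365  0.    ]
top deck_edge 0.79 [ 0.5314 -0.0225  0.2   ]
scene shelf 0.68 [ 0.7774 -0.0489  0.    ]
scene deck_edge 0.61 [ 0.5381 -0.0203  0.2   ]
[ 0.7709 -0.0414 -0.0701] [ 1.4  3.7  0.9 -1.8 -2.1 -1.7 -0.6  1.  -0.1 -1.5 -1.3 -1.9]
```

View pics/b3.png

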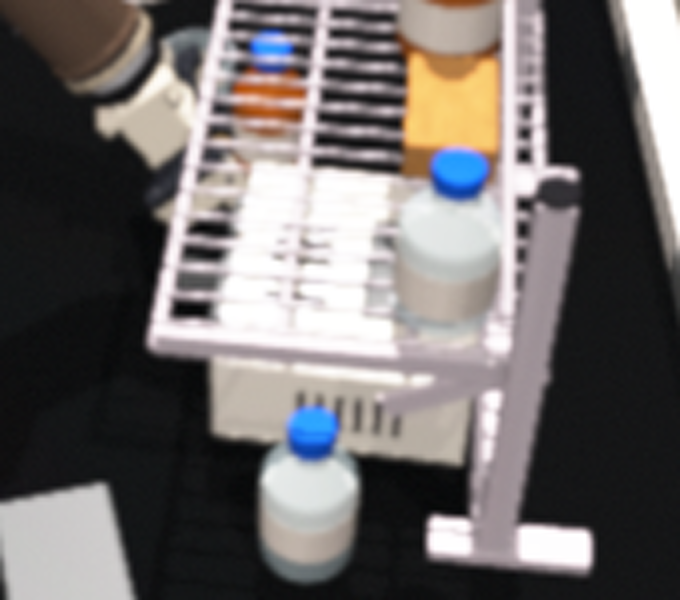

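carry_out(
  claw=[0,0,0,0,0,0,0,0,0,0,0,0,0,0,0],
  delta_pos=[
    [0.6,0.16,-0.5],
    [1.4,0.36,-1.1],
    [2.1,0.55,-1.7],
    [2.1,0.55,-1.7],
    [-1.5,-0.4,-2.0],
    [-1.5,-0.4,-2.0],
    [-1.5,-0.4,-2.0],
    [-1.5,-0.4,-2.0],
    [0,0,0],
    [0,0,0],
    [0,0,0],
    [0,0,0],
    [0,0,0],
    [0,0,0],
    [0,0,0],
  ],
  angular=[
    [0,0,0],
    [0,0,0],
    [0,0,0],
    [0,0,0],
    [0,0,0],
    [0,0,0],
    [0,0,0],
    [0,0,0],
    [-0.007,0.027,0.105],
    [-0.007,0.027,0.105],
    [-0.007,0.027,0.105],
    [0,0.027,0.105],
    [0,0.027,0.105],
    [0,0,0],
    [0,0,0],
  ],
)

```text
clock: 28.65
position: [0.5021, 0.0823, 0.1564]
ee_rot: [0.425, 2.595, 0.092]
force: [0.1, -0.3, 0.5]
width: 0.004
gripper_force: 0.0
```

```bash
python3 see2.py; python3 mv.py 15 30 .50 -.128 .16; python3 mv.py 15 30 .515 -.128 .057|sed -n 2,3p
```

```text
warmer [ 0.6668 -0.0491 -0.0798] shelf frame -0.1005 -0.0134 rel yaw -0.007 rear L,R x 0.0003 -0.0014 res [ 1.8 -1.7 -0.3 -1.9 -0.6 -0.5  2.6  2.  -2.6  1.5  0.4 -1.6 -0.  -0.7
 -2.1 -0.6]
p [0.5022 0.0825 0.1566] F [-0.   0.  -0.4] 29.15
FL,FR [[ 0.5745  0.0521]
 [ 0.5596 -0.1343]]
clock 29.15 q [ 0.52  0.31 -1.09  2.31  1.26  0.55 -0.32] p [0.5022 0.0825 0.1566] F [-0.   0.  -0.4]
tcp target [ 0.4867 -0.143   0.153 ] rot first [ 0.019 -0.014  0.001] then shift (target frame) cm [ -5.74 -21.86   0.35] or shift now [ -5.72 -21.87  -0.14]
ik [ 1.03  0.27 -0.92  2.32  0.87  0.2   0.61] 0.0 0.0
shelf x,y,z in target frame [[-0.837, 0.224, 0.5], [0.259, 0.966, 0.0], [-0.483, 0.129, -0.866]]
tcp target [ 0.5017 -0.143   0.05  ] rot first [ 0.019 -0.014  0.001] then shift (target frame) cm [ -1.99 -22.75  10.02] or shift now [ -2.11 -22.94   9.57]
ik [ 0.89  0.54 -0.86  2.41  2.09  0.39 -0.58] 0.0 0.0
```

carry_out(
  claw=[0,0,0,0,0,0,0,0,0,0,0,0,0,0,0,0],
  delta_pos=[
    [-0.7,-2.8,0],
    [-0.7,-2.8,0],
    [-0.7,-2.8,0],
    [-0.7,-2.8,0],
    [-0.7,-2.8,0],
    [-0.7,-2.8,0],
    [-0.7,-2.8,0],
    [-0.7,-2.8,0],
    [0.62,-0.15,1.6],
    [0.62,-0.15,1.6],
    [0.62,-0.15,1.6],
    [0.62,-0.15,1.6],
    [0.62,-0.15,1.6],
    [0.62,-0.15,1.6],
    [0,0,0],
    [0,0,0],
  ],
  angular=[
    [0.01,-0.01,0],
    [0.01,0,0],
    [0,0,0],
    [0,0,0],
    [0,0,0],
    [0,0,0],
    [0,0,0],
    [0,0,0],
    [0,0,0],
    [0,0,0],
    [0,0,0],
    [0,0,0],
    [0,0,0],
    [0,0,0],
    [0,0,0],
    [0,0,0],
  ],
)

```text
clock: 30.75
position: [0.4961, -0.1483, 0.0584]
ee_rot: [0.437, 2.588, 0.065]
force: [0.0, 0.2, 0.9]
width: 0.005
gripper_force: 0.0
```

```bash
python3 mv.py 15 38 .555 -.134 .057
```

```text
clock 30.75 q [ 0.99  0.56 -0.95  2.4   1.98  0.4  -0.43] p [ 0.4961 -0.1483  0.0584] F [0.  0.2 0.9]
tcp target [ 0.5428 -0.149   0.0483] rot first [-0.038 -0.14   0.   ] then shift (target frame) cm [-2.88  1.05  3.67] or shift now [-3.36  1.18  3.19]
ik [ 0.99  0.69 -1.04  2.42  2.28  0.61 -0.69] 0.0 0.0
shelf x,y,z in target frame [[-0.761, 0.204, 0.616], [0.259, 0.966, -0.0], [-0.595, 0.159, -0.788]]
```

carry_out(
  claw=[0,0,0,0,0,0,0,0,0],
  delta_pos=[
    [-0.75,0.27,0.8],
    [-0.75,0.27,0.8],
    [-0.75,0.27,0.85],
    [-0.75,0.27,0.85],
    [0,0,0],
    [-0.19,0.01,0.14],
    [-0.19,0.01,0.14],
    [-0.19,0.01,0.14],
    [-0.19,0.01,0.14],
  ],
  angular=[
    [-0.009,-0.035,0],
    [-0.009,-0.035,0],
    [-0.009,-0.035,0],
    [-0.009,-0.035,0],
    [0,0,0],
    [0,0,0],
    [0,0,0],
    [0,0,0],
    [0,0,0],
  ],
)

```text
clock: 31.65
position: [0.5471, -0.1513, 0.0476]
ee_rot: [0.412, 2.45, 0.074]
force: [-21.6, -1.6, 15.1]
width: 0.004
gripper_force: 10.2
```

carry_out(
  claw=[0,0,0,0,0],
  delta_pos=[
    [-0.2,0.03,-0.04],
    [-0.18,0.03,0.03],
    [-0.18,0.03,0.03],
    [-0.18,0.03,0.03],
    [-0.18,0.03,0.03],
  ],
  angular=[
    [0,0,0],
    [0,0,0],
    [0,0,0],
    [0,0,0],
    [0,0,0],
  ],
)

```text
clock: 32.15
position: [0.5523, -0.1536, 0.0503]
ee_rot: [0.417, 2.454, 0.074]
force: [-19.3, -1.4, -5.9]
width: 0.005
gripper_force: 9.0
```

```bash
python3 see2.py
```

```text
warmer [ 0.6666 -0.0497 -0.07  ] shelf frame -0.1006 -0.014 rel yaw 0.002 rear L,R x -0.0009 -0.0004 res [ 1.335e+02 -4.660e+01 -2.700e+00 -1.600e+00  4.000e-01  3.000e-01
 -3.000e-01  6.000e-01  1.000e+00  1.000e-01 -3.300e+00 -3.000e+00
 -2.100e+00  8.000e-01]
p [ 0.5522 -0.1536  0.0502] F [-15.4  -0.6  -5.2] 32.65
FL,FR [[ 0.5734  0.0506]
 [ 0.5603 -0.1359]]
```

carry_out(
  claw=[0,0,0,0,0],
  delta_pos=[
    [-0.15,0.02,0.08],
    [-0.15,0.02,0.08],
    [-0.15,0.02,0.08],
    [-0.15,0.02,0.08],
    [-0.15,0.02,0.08],
  ],
  angular=[
    [0,0,0],
    [0,0,0],
    [0,0,0],
    [0,0,0],
    [0,0,0],
  ],
)

```text
clock: 33.15
position: [0.5535, -0.1537, 0.0491]
ee_rot: [0.415, 2.464, 0.074]
force: [-67.3, -2.5, 35.8]
width: 0.003
gripper_force: 34.1
```

carry_out(
  claw=[0,0,0,0,0,0],
  delta_pos=[
    [0.5,-0.13,-0.5],
    [1.2,-0.3,-0.9],
    [2.1,-0.55,-1.7],
    [2.1,-0.55,-1.7],
    [2.1,-0.55,-1.7],
    [0,0,0],
  ],
  angular=[
    [0,0,0],
    [0,0,0],
    [0,0,0],
    [0,0,0],
    [0,0,0],
    [0,0,0],
  ],
)

```text
clock: 33.75
position: [0.4617, -0.1522, 0.0545]
ee_rot: [0.423, 2.45, 0.07]
force: [-0.2, 0.8, -0.5]
width: 0.007
gripper_force: 0.0
```

```bash
python3 see2.py
python3 - <<'E'
from h import *
im=arm.get_image('top')
cv2.imwrite('pics/a4.png',cv2.resize(im['frame'][100:250,250:430,::-1],(720,600),interpolation=cv2.INTER_CUBIC))
E
```

```text
warmer [ 0.6635 -0.051  -0.0661] shelf frame -0.1037 -0.0156 rel yaw 0.006 rear L,R x -0.0044 -0.003 res [ 0.8 -0.5  0.2 -0.9  0.6 -0.7 -0.  -0.7 -0.7 -0.7 -1.4 -1.3 -2.3 -0.5]
p [ 0.464  -0.1471  0.0561] F [0.1 0.6 0.6] 34.25
FL,FR [[ 0.5699  0.0489]
 [ 0.5575 -0.1377]]
```

View pics/a4.png

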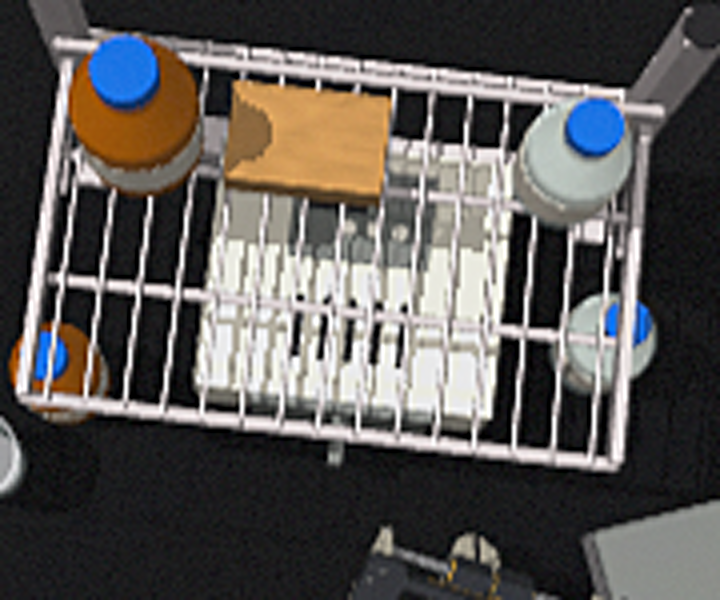

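Run:
```python
from h import *
im=arm.get_image('top');g=im['frame'].astype(int).sum(2)/3
pts=[]
for u in list(range(262,299,2))+list(range(376,402,2)):
    v0=199.3+(u-255)*.109
    vs=np.arange(int(v0)-3,int(v0)+5);w=np.clip(g[vs,u]-60,0,None)
    if w.sum()>80: pts.append(onz(im,((u+.5)/640,((w*vs).sum()/w.sum()+.5)/400),.2))
P=np.array(pts);k=np.polyfit(P[:,1],P[:,0],1);r=P[:,0]-np.polyval(k,P[:,1]);m=abs(r)<.003;k=np.polyfit(P[m,1],P[m,0],1)
print('deck edge yaw',-np.arctan(k[0]),'x at y=-.02',np.polyval(k,-.02),len(P),m.sum(),r[m].std())
for u in list(range(302,312,3))+list(range(358,373,3)):
    v0=199.3+(u-255)*.109; vs=np.arange(int(v0)-11,int(v0)+4);print(u,vs[0],g[vs,u].astype(int))
```

```text
deck edge yaw -0.09138761436965648 x at y=-.02 0.5358590111019929 32 30 0.0009880139934173825
302 193 [185 196 232 178  83  97 104  60   0  76 196 233 217 130   0]
305 193 [235 236 242 222 135  97 111  74   7   4 178 234 226 137   6]
308 194 [165 166 232 178  84 101  91  45   0 153 222 235 165  63  11]
311 194 [223 207 197 150 107 104 104  67  34  59 190 238 227 138  11]
358 199 [237 239 214 168 109  57  96 150 177 180 241 252 238 140  10]
361 199 [238 241 246 252 181  86 101  92  45   0 167 227 235 172  69]
364 200 [233 234 243 198 110 101 109  68   3  44 188 234 219 126   9]
367 200 [236 239 243 246 170  85  92  63   8   0 118 182 213 146   6]
370 200 [201 189 226 248 180  95  83  35   3   0  98 206 238 177  73]
```

Run:
```python
from h import *
im=arm.get_image('top')
for z,L in((.1,[(302,196.1),(305,196.65),(308,197.1),(311,196.9),(361,203.2),(364,203.4),(367,204.05),(370,204.2)]),(.008,[(302,200.2),(305,200.4),(308,200.9),(361,206.9),(364,207.3),(367,207.2),(370,206.7)])):
    P=np.array([onz(im,((u+.5)/640,(v+.5+.5)/400),z) for u,v in L]);k=np.polyfit(P[:,1],P[:,0],1)
    print(z,'yaw',-np.arctan(k[0]).round(4),'front x at y=.05,-.136',np.polyval(k,[.05,-.136]).round(4))
k=0.0916
xb=lambda y:.5359+.2341*1+ k*(y+.02+.0214)  # bar line: deck edge shifted .235 along shelf x
for y in(.05,-.136):
    yr=y-.2*.1
    print('bar front x minus 200mm at y',y,(.5359+k*(yr-.235*-.0914*0+.02)+.235/np.cos(.0914)-.2*np.cos(.1)).round(4))
```

```text
0.1 yaw -0.0971 front x at y=.05,-.136 [0.576  0.5579]
0.008 yaw -0.0851 front x at y=.05,-.136 [0.5749 0.5591]
bar front x minus 200mm at y 0.05 0.5775
bar front x minus 200mm at y -0.136 0.5604
```

```bash
sed -i "s/^ys=.*/ys=-.0920/" p.py; for a in ".455 -.034 .15" ".455 -.034 .057" ".542 -.042 .057"; do python3 mv.py 0 25 $a t; done
```

```text
clock 34.4 q [ 1.23  0.8  -1.27  2.57  2.25  0.77 -0.57] p [ 0.4638 -0.1474  0.0559] F [0.  0.1 0.3]
tcp target [ 0.455 -0.034  0.15 ] rot first [ 0.037  0.222 -0.243] then shift (target frame) cm [-2.24 11.22 -9.34] or shift now [-1.39 12.   -8.49]
ik [ 0.43  0.16 -0.57  2.36  0.66  0.28  0.77] 0.0 0.0
shelf x,y,z in target frame [[-0.906, -0.0, 0.423], [-0.0, 1.0, -0.0], [-0.423, -0.0, -0.906]]
clock 34.4 q [ 1.23  0.8  -1.27  2.57  2.25  0.77 -0.57] p [ 0.4638 -0.1474  0.0559] F [0.  0.1 0.3]
tcp target [ 0.455 -0.034  0.057] rot first [ 0.037  0.222 -0.243] then shift (target frame) cm [ 1.7  11.22 -0.91] or shift now [ 4.13 10.54 -1.15]
ik [ 0.39  0.4  -0.6   2.49  1.92  0.33 -0.52] 0.0 0.0
shelf x,y,z in target frame [[-0.906, -0.0, 0.423], [-0.0, 1.0, -0.0], [-0.423, -0.0, -0.906]]
clock 34.4 q [ 1.23  0.8  -1.27  2.57  2.25  0.77 -0.57] p [ 0.4638 -0.1474  0.0559] F [0.  0.1 0.3]
tcp target [ 0.542 -0.042  0.057] rot first [ 0.037  0.222 -0.243] then shift (target frame) cm [-6.22 11.22  2.79] or shift now [-2.57 12.16  4.21]
ik [ 0.2   0.45 -0.32  2.29  1.62  0.2  -0.16] 0.0 0.0
shelf x,y,z in target frame [[-0.906, -0.0, 0.423], [-0.0, 1.0, -0.0], [-0.423, -0.0, -0.906]]
```

carry_out(
  claw=[0,0,0,0,0,0,0,6,6,6,6,6,6,6],
  delta_pos=[
    [0,0,0],
    [0,0,0],
    [0,0,0],
    [-1,0,-2.1],
    [-1,0,-2.1],
    [-1,0,-2.1],
    [-1,0,-2.1],
    [0.34,2.25,-0.18],
    [0.34,2.25,-0.18],
    [0.34,2.25,-0.18],
    [0.34,2.25,-0.18],
    [0.34,2.25,-0.18],
    [0,0,0],
    [0,0,0],
  ],
  angular=[
    [0.013,0.075,-0.08],
    [0.013,0.075,-0.08],
    [0.013,0.075,-0.08],
    [0,0,0],
    [0,0,0],
    [0,0,0],
    [0,0,0],
    [0,0,0],
    [0,0,0],
    [0,0,0],
    [0,0,0],
    [0,0,0],
    [0,0,0],
    [0,0,0],
  ],
)

```text
clock: 35.8
position: [0.4541, -0.0357, 0.1354]
ee_rot: [0.149, 2.698, -0.028]
force: [-0.1, -0.4, -0.2]
width: 0.567
gripper_force: 0.0
```

```bash
python3 see2.py; for a in ".455 -.034 .057" ; do python3 mv.py 0 25 $a t; done
```

```text
warmer [ 0.6667 -0.0503 -0.0537] shelf frame -0.1002 -0.0165 rel yaw 0.038 rear L,R x -0.0047 0.0041 res [-3.   0.7  0.  -1.5 -1.4 -0.2  1.   0.6 -0.2  0.2 -0.5  1.   1.2  0.7]
p [ 0.4542 -0.0364  0.1354] F [-0.3 -0.1  0.4] 36.3
FL,FR [[ 0.5719  0.0485]
 [ 0.5618 -0.1383]]
clock 36.3 q [ 0.8   0.23 -1.01  2.4   1.04  0.35  0.36] p [ 0.4542 -0.0364  0.1354] F [-0.3 -0.1  0.4]
tcp target [ 0.455 -0.034  0.057] rot first [-0.004  0.003 -0.02 ] then shift (target frame) cm [3.26 0.25 7.13] or shift now [3.29 0.21 7.12]
ik [ 0.39  0.4  -0.6   2.49  1.92  0.33 -0.52] 0.0 0.0
shelf x,y,z in target frame [[-0.906, -0.0, 0.423], [-0.0, 1.0, -0.0], [-0.423, -0.0, -0.906]]
```

carry_out(
  claw=[6,6,6,6,6,6,6,6,6,6,6,6,6,6,6],
  delta_pos=[
    [0.66,0.04,1.42],
    [0.66,0.04,1.42],
    [0.66,0.04,1.42],
    [0.66,0.04,1.42],
    [0.66,0.04,1.42],
    [0,0,0],
    [-1,0,0.47],
    [-1,0,0.47],
    [-1,0,0.47],
    [-1,0,0.47],
    [-1,0,0.47],
    [-1,0,0.47],
    [-1,0,0.47],
    [-1,0,0.47],
    [0,0,0],
  ],
  angular=[
    [0,0,-0.02],
    [0,0,0],
    [0,0,0],
    [0,0,0],
    [0,0,0],
    [0,0,0],
    [0,0,0],
    [0,0,0],
    [0,0,0],
    [0,0,0],
    [0,0,0],
    [0,0,0],
    [0,0,0],
    [0,0,0],
    [0,0,0],
  ],
)

```text
clock: 37.8
position: [0.5445, -0.0427, 0.0584]
ee_rot: [0.126, 2.697, -0.033]
force: [-0.2, 0.3, -0.5]
width: 0.653
gripper_force: 0.0
```

```bash
python3 see2.py; python3 mv.py 0 25 .545 -.042 .057 t
python3 - <<'E'
from h import *
im=arm.get_image('scene')
cv2.imwrite('pics/a5.png',cv2.resize(im['frame'][150:270,230:400,::-1],(794,560),interpolation=cv2.INTER_CUBIC))
E
```

```text
warmer [ 0.667  -0.0483 -0.0525] shelf frame -0.1001 -0.0146 rel yaw 0.039 rear L,R x -0.0047 0.0043 res [-0.2 -0.6 -0.4 -1.1 -0.2  0.9  0.4 -1.  -1.3  0.9 -0.4  1.3 -0.1 -2.6]
p [ 0.5426 -0.0426  0.0571] F [-0.9  0.4 -0.8] 38.3
FL,FR [[ 0.572   0.0503]
 [ 0.5622 -0.1365]]
clock 38.3 q [ 0.52  0.51 -0.75  2.3   1.59  0.42 -0.1 ] p [ 0.5426 -0.0426  0.0571] F [-0.9  0.4 -0.8]
tcp target [ 0.545 -0.042  0.057] rot first [-0.004  0.003  0.001] then shift (target frame) cm [-0.21  0.08  0.11] or shift now [-0.21  0.08  0.11]
ik [ 0.19  0.45 -0.31  2.28  1.6   0.19 -0.14] 0.0 0.0
shelf x,y,z in target frame [[-0.906, -0.0, 0.423], [-0.0, 1.0, -0.0], [-0.423, -0.0, -0.906]]
```

View pics/a5.png

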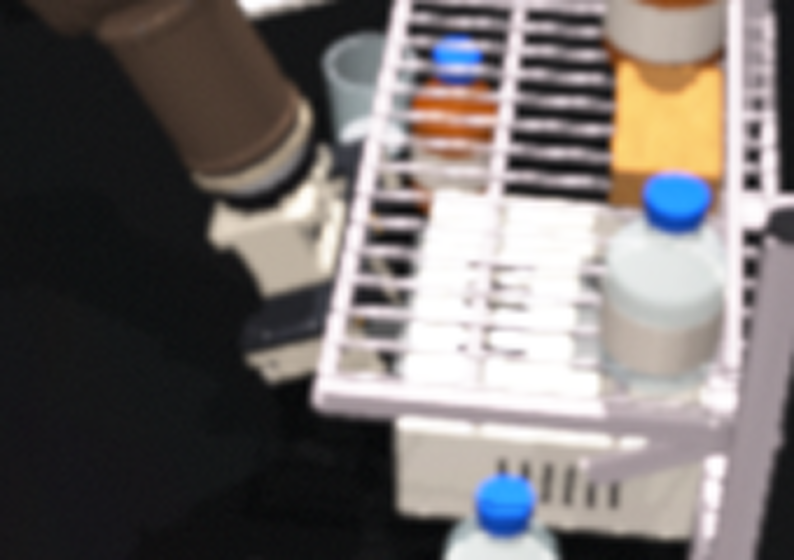

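carry_out(
  claw=[4,3,2,1,0.6,0.6,0.6,0.6],
  delta_pos=[
    [0,0,0],
    [0,0,0],
    [0,0,0],
    [0,0,0],
    [0,0,0],
    [0,0,0],
    [0,0,0],
    [0,0,0],
  ],
  angular=[
    [0,0,0],
    [0,0,0],
    [0,0,0],
    [0,0,0],
    [0,0,0],
    [0,0,0],
    [0,0,0],
    [0,0,0],
  ],
  force=5,
)

```text
clock: 39.15
position: [0.5428, -0.0413, 0.0572]
ee_rot: [0.123, 2.7, -0.031]
force: [0.2, 4.0, -0.8]
width: 0.131
gripper_force: 5.0
```

carry_out(
  claw=[0.6,0.6,0.6,0.6,0.6,0.6,0.6,0.6,0.6,0.6,0.6,0.6,0.6,0.6,0.6,0.6,0.6,0.6,0.6,0.6],
  delta_pos=[
    [0.18,0.05,-0.085],
    [0.27,0.03,-0.127],
    [0.36,0,-0.17],
    [0.36,0,-0.17],
    [0.36,0,-0.17],
    [0.36,0,-0.17],
    [0.36,0,-0.17],
    [0.36,0,-0.17],
    [0.36,0,-0.17],
    [0.36,0,-0.17],
    [0.36,0,-0.17],
    [0.36,0,-0.17],
    [0.36,0,-0.17],
    [0.36,0,-0.17],
    [0.36,0,-0.17],
    [0.36,0,-0.17],
    [0.36,0,-0.17],
    [0.36,0,-0.17],
    [0.36,0,-0.17],
    [0.36,0,-0.17],
  ],
  angular=[
    [0,0,0],
    [0,0,0],
    [0,0,0],
    [0,0,0],
    [0,0,0],
    [0,0,0],
    [0,0,0],
    [0,0,0],
    [0,0,0],
    [0,0,0],
    [0,0,0],
    [0,0,0],
    [0,0,0],
    [0,0,0],
    [0,0,0],
    [0,0,0],
    [0,0,0],
    [0,0,0],
    [0,0,0],
    [0,0,0],
  ],
)

```text
clock: 41.15
position: [0.4661, -0.0349, 0.0572]
ee_rot: [0.125, 2.7, -0.034]
force: [2.3, 2.7, -6.0]
width: 0.13
gripper_force: 5.0
```

Run:
```python
from p import *
p,r,s=st();print(p.round(4),np.round(s['force'],1),s['width'],s['gripper_force'],np.round(s['joints'],2))
im=arm.get_image('top');q=arm.place_of('pull',im);print(q and [(round(a['conf'],2),onz(im,a['centre'],.071).round(3)) for a in q[:2]])
```

```text
[ 0.4661 -0.0349  0.0572] [ 2.3  2.7 -6. ] 0.13008832263160078 4.989333003759384 [ 0.57  0.45 -0.84  2.46  1.77  0.44 -0.35]
[]
```

carry_out(
  claw=[0.6,0.6,0.6,0.6,0.6,0.6],
  delta_pos=[
    [0.19,0,-0.06],
    [0.19,0,-0.06],
    [0.19,0,-0.08],
    [0.18,0,-0.08],
    [0.18,0,-0.085],
    [0.1,0,-0.045],
  ],
  angular=[
    [0,0,0],
    [0,0,0],
    [0,0,0],
    [0,0,0],
    [0,0,0],
    [0,0,0],
  ],
)

```text
clock: 41.85
position: [0.456, -0.034, 0.057]
ee_rot: [0.125, 2.698, -0.035]
force: [1.5, 0.2, 5.0]
width: 0.134
gripper_force: 5.0
```

carry_out(
  claw=[0.6,0.6,0.6,0.6],
  delta_pos=[
    [0.08,0,-0.06],
    [0.09,0,-0.042],
    [0.09,0,-0.042],
    [0,0,0],
  ],
  angular=[
    [0,0,0],
    [0,0,0],
    [0,0,0],
    [0,0,0],
  ],
)

```text
clock: 42.25
position: [0.4528, -0.0336, 0.057]
ee_rot: [0.125, 2.699, -0.035]
force: [1.3, -0.1, 6.7]
width: 0.131
gripper_force: 5.0
```

carry_out(
  claw=[0.6,0.6,0.6],
  delta_pos=[
    [0.09,0,-0.06],
    [0.09,0,-0.042],
    [0,0,0],
  ],
  angular=[
    [0,0,0],
    [0,0,0],
    [0,0,0],
  ],
)

```text
clock: 42.55
position: [0.4513, -0.0335, 0.0572]
ee_rot: [0.126, 2.699, -0.034]
force: [5.0, -0.9, 0.7]
width: 0.131
gripper_force: 5.0
```

Run:
```python
from h import *
im=arm.get_image('top');g=im['frame'].astype(int).sum(2)/3
for u in list(range(302,312,3))+list(range(358,373,3)):
    v0=199.3+(u-255)*.109; vs=np.arange(int(v0)-11,int(v0)+4);print(u,vs[0],g[vs,u].astype(int))
```

```text
302 193 [185 194 230 206 119  92 103  67   0  76 198 232 217 132   0]
305 193 [236 236 239 245 177  93 109  86  30   3 177 235 227 140   2]
308 194 [166 166 234 184  87 103  92  43   0 154 225 234 168  64  18]
311 194 [225 210 197 148 109 101 103  73  35  60 189 235 223 125   0]
358 199 [235 238 213 168 109  67  97 164 178 176 237 252 236 136   8]
361 199 [238 241 244 252 181  89 103  92  45   0 168 229 233 170  69]
364 200 [233 235 242 201 112 102 112  76   6  40 187 234 219 129   0]
367 200 [235 239 243 248 173  84  94  64   9   0 118 183 214 144   6]
370 200 [201 189 226 248 178  94  82  36   1   1  96 207 238 179  72]
```

carry_out(
  claw=[0.6,2,3.5,5,5,5,5,5,5,5,5,5,5],
  delta_pos=[
    [-0.08,0,0.04],
    [0,0,0],
    [0,0,0],
    [0,0,0],
    [0,0,0],
    [-0.4,0,-0.9],
    [-0.8,0,-1.8],
    [-0.8,0,-1.8],
    [-0.8,0,-1.8],
    [-0.8,0,-1.8],
    [-0.8,0,-1.8],
    [0,0,0],
    [0,0,0],
  ],
  angular=[
    [0,0,0],
    [0,0,0],
    [0,0,0],
    [0,0,0],
    [0,0,0],
    [0,0,0],
    [0,0,0],
    [0,0,0],
    [0,0,0],
    [0,0,0],
    [0,0,0],
    [0,0,0],
    [0,0,0],
  ],
)

```text
clock: 43.9
position: [0.4491, -0.0343, 0.1603]
ee_rot: [0.128, 2.699, -0.038]
force: [-0.4, 0.2, 0.6]
width: 0.546
gripper_force: 0.0
```

```bash
python3 see2.py
python3 - <<'E'
from h import *
im=arm.get_image('top');g=im['frame'].astype(int).sum(2)/3
for u in list(range(302,312,3))+list(range(358,373,3)):
    v0=199.3+(u-255)*.109; vs=np.arange(int(v0)-11,int(v0)+4);print(u,vs[0],g[vs,u].astype(int))
cv2.imwrite('pics/a6.png',cv2.resize(im['frame'][100:280,230:450,::-1],(733,600),interpolation=cv2.INTER_CUBIC))
E
```

```text
warmer [ 0.6677 -0.0508 -0.0927] shelf frame -0.0992 -0.017 rel yaw -0.001 rear L,R x 0.0009 0.0008 res [ -0.9   0.   -2.5  -2.    2.2 -30.    0.4   0.3  -2.7  -1.1  -3.2  -0.1
  24.7   0.5  -1.5   1.5]
p [ 0.4491 -0.0329  0.1601] F [ 0.1  1.  -0.9] 44.4
FL,FR [[ 0.5768  0.0516]
 [ 0.5595 -0.1346]]
302 193 [187 195 229 206 119  94 100  65   0  77 198 233 219 130   0]
305 193 [235 235 238 245 175  94 108  82  31   7 177 236 226 136   1]
308 194 [165 167 235 185  86 102  89  37   0 153 225 231 165  61  10]
311 194 [224 210 196 148 108 103  99  73  37  59 189 235 222 129   0]
358 199 [236 237 213 169 107  68  98 163 180 175 238 252 236 139   8]
361 199 [238 242 245 252 180  85 102  90  47   0 166 228 234 174  67]
364 200 [234 235 242 202 112 100 111  70   0  43 190 235 218 128   0]
367 200 [236 239 243 248 175  83  92  62   7   0 119 182 215 144   5]
370 200 [203 187 226 247 180  93  79  35  10   0  96 206 237 178  71]
```

View pics/a6.png

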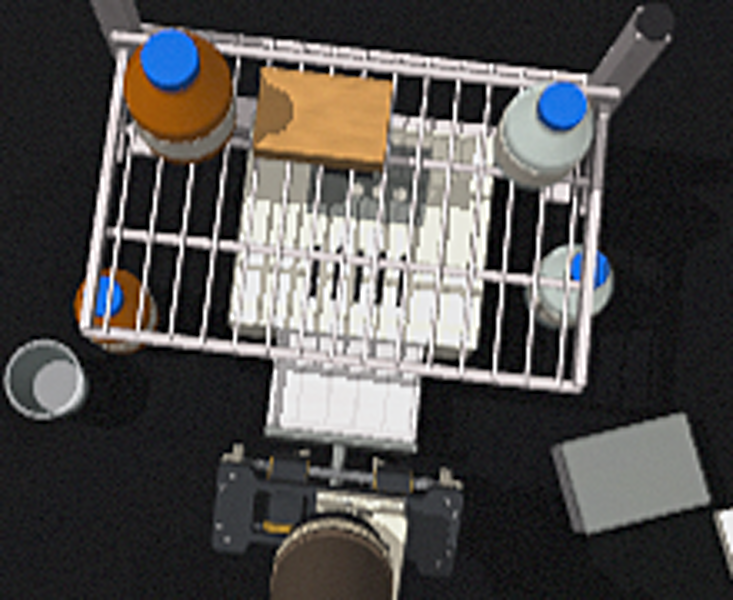

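The drawer is out to its stop, the warmer is square on the bar, and the gripper is clear above the pull at about (340,460) px in the crop.

```bash
python3 -c "
from cell import arm
print(arm.sign_off())"
```

```text
the job is handed in; nothing more can be done
None
```

The job is handed in (no verdict came back): by the last camera check the warmer stands square within about 3 mm of the foot bar with its drawer drawn to its stop (about 91 mm of tool travel) and let go, and the bottles look undisturbed; the last seating push on the right corner peaked at about 67 N along the push, measured at the wrist (ram limit 80 N).

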